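Put the tape measure away

ROBOT

A 6-joint arm with a two-finger parallel gripper is mounted at the origin on a cart in front of the work surface, level with it; the furniture and walls round the work are solid. World frame = base frame: x ahead of the robot, y to its left, z up, the work surface at z = 0. Lengths are in m, angles in rad, forces in N, time in s.
With the tool pointing down it reaches from about 0.3 to 0.75 m from the base axis. Payload 8.5 kg.
Tool frame: the origin (TCP) lies midway between the tips of the shut fingers; the grasp point (between the pads) lies grasp_offset behind it (grasp_offset is the distance from the TCP to the grasp point, in m); z points along the fingers, y is the direction in which the jaws open and shut (so a half turn about z gives the same grasp; the last joint's range is limited). The gripper opens to 85 mm and grips with 20 to 120 N. Pads are 22 mm wide; open, the fingers measure 114 mm over their backs; the gripper's body (76 mm by 85 mm) begins 54 mm behind the grasp point. The pads swing forward as they close: fully open they stand 13 mm farther back than shut.
Start: joints at [-1.389, 0.381, 1.297, -0, 1.464, -0.215], TCP at [0.213, -0.507, 0.199] pointing down, gripper open.
Joint ranges: [-3.11, 3.11], [-0.89, 2.33], [0.22, 2.48], [-1.42, 4.56], [0.17, 2.85], [-2.88, 2.88]. Speed limits (rad/s): [2.39, 2.39, 3.14, 3.14, 3.14, 3.14].

INTERFACE

Orientations are given as a unit quaternion [x, y, z, w].
In Python, from bench import get_state, get_image, camera_model, hand_in, grasp_offset gives the robot as it stands.
- The arm moves only by the tool arm_command, never from a script. Its argument "rows" is a list of rows, each a list of 7 numbers: the shift along the tool's x, y, z in cm, then the turn, a rotation vector about the tool's x, y, z in degrees, then the finger opening in cm, from 0 to 8.54. In form: [[tx, ty, tz, ax, ay, az, jaw], ...]. A call has exactly 8 rows; each row shifts and turns the commanded pose from where the row before left it, along the tool's axes as they then stand; what a row does not reach is not made up. A row lasts 1/10 s, in which the tool goes at most 50 mm and 8.59 degrees, less where a joint would pass 70% of its speed; a pose out of reach is approached as far as the arm can. A call is refused whole if a number of a shift passes 5 or a number of a turn 8.59, either way. A call with a gripper value outside its range is refused whole. The fingers move at their own pace and stop on an object; the grip force is fixed at half the most. Time passes only in rows, so rows that do not move let the fingers close, or fill a call up. It gives the time, the measured TCP pose, the force and the opening at its end, in the units of the state.
- get_state(): the state, without advancing time (a new reading comes with each control period).
- get_image(name): name is "scene" or "top" or "wrist"; returns (picture, depth): 400x640x3 uint8, red, green, blue; 400x640 float32, m along the optical axis (not along the pixel's ray), 0 where there is no reading.
- camera_model(name): a dict with "vertical_fov" (degrees; the focal length in pixels is half the picture's height over the tangent of half this angle, whatever the lens; pixels are square), "cx", "cy" (the principal point, pixels), "origin" and "attitude" of the camera in the world. Camera axes: x right, y down, z forward; pixel columns grow to the right and rows downward; lengths in m; the calibration is good to about 2 mm. A picture is of the moment at which its call begins: read the wrist's pose just before it. camera_model takes no time and is no camera call; for the wrist camera it gives the pose at the moment of the call.
- hand_in(): hands the job in, once; it reports no verdict.
The state is a dict: "time": time; "joint_pos": joint angles; "qvel": joint speeds; "effort": joint torques, N m; "eef_pos": TCP position; "tool_rot": TCP orientation; "ft_force": force on the tool from outside, world axes, zero at the start; "torque": the same for the moment, N m; "grip_width": finger opening in m.
Only numpy, scipy, OpenCV 4.12 (cv2) and the standard library are available. Lean on these libraries where they do the work, as an engineer would, in place of code of your own. Each camera call takes 0.05 s, during which the arm holds its last target.

TASK

Someone tossed the tape measure into the sloping offcut bin. Slide the lid of the wooden toolbox fully open, then lift the tape measure out of the bin, stand it upright on the floor of the toolbox without dropping it, and slide the lid fully shut. Leave the two wood offcuts in the bin and the other things on the bench where they are.

Things in the scene. Friction and masses are not known exactly. Their poses are not given: they have to be found in the camera images.
- tape_mid (a point): middle of the tape measure's case (chrome and black; 34 mm thick along x, 68 mm long along y, 61 mm high; 0.3 kg; grasp across its flat sides). z points out of its top, the base is 30 mm below. It starts standing on the sloping bin floor, so z leans 30 degrees to the bin's low front and x lies across the bin. The yellow blade end (at -y) is only for show
- bin_floor (a point): middle of the fixed plywood bin's floor, 56 mm above the bench. Site axes are level: x along the width, y from high back to low front. The floor, 270 x 130 mm, falls to +y at 30 degrees. Square to it: front lip 38 mm, sides 30, back 90, and a hood reaches 32 mm forward from the back's top. Three things stand in it side by side, 78 mm apart, in any order
- block_mid (a point): middle of a pale wood offcut in the bin, 42 x 85 x 30 mm (x, y, z), bystander
- offcut_mid (a point): middle of a dark wood strip in the bin, 30 x 85 x 20 mm (x, y, z), bystander
- box_floor (a point): inner floor's middle of the fixed wooden toolbox, 8 mm above the bench, z up. Outside 184 mm along x, 190 mm along y; walls 8 mm thick, their tops 74 mm above this point; lid runners along the two x sides reach 88 mm above it. Behind the bench front stands a mitre saw (x beyond 0.6 m, y -0.25 to 0.15): pass in front of it. The lid covers the box and slides along the box's -y
- lid (a joint): how far the toolbox lid has slid open, m: 0 is fully shut against its stop, 0.16 fully open; it slides along the box's -y, stays where it is left, and needs about 2 N
- lid_knob (a point): middle of the round head of the dark knob on the lid, to be pinched from above: head 28 mm across and 16 mm high, on a 14 mm stem; the lid's top lies 31 mm below this point. It moves with the lid; its axes are those of the box
- pliers: red-handled pliers lying on the bench between bin and toolbox, 59 x 171 x 12 mm, bystander
- scrap: flat wood offcut on the bench to the left of the toolbox, 50 x 120 x 24 mm, bystander
- screwdriver: blue screwdriver on the bench to the right of the bin, 28 x 170 x 25 mm, bystander
Mind the look-alikes: they are no part of the job. Leave any pink look-alike of the part that bears tape_mid alone.

How it is judged:
On the way, in this order (a step that is already met when the one before it is completed fails the run):
1. the lid is slid open (by at least 130 mm) (value of joint lid above 0.13 m), for 0.2 s.
2. the tape measure is lifted out of the bin, while the lid is open (value of joint lid above 0.13 m and distance between tape_mid and bin_floor above 0.13 m and height (world z) of tape_mid above 0.11 m), for 0.1 s.
3. the tape measure stands upright on the toolbox floor, released (z of tape_mid in the frame of box_floor below 0.04 m and horizontal distance between tape_mid and box_floor below 0.1 m and angle between tape_mid's own z axis and vertical below 0.2 rad and contact force between tape and the fingers below 0.1 N), for 0.2 s.
At the end, for the whole second after the job is handed in: The lid is shut to within 8 mm of its stop; the tape measure stands upright (within 0.2 rad), at rest on the toolbox floor, its middle under 40 mm above it and within 100 mm (level) of its centre; both offcuts are still in the bin (within 160 mm of the middle of its floor) (value of joint lid below 0.008 m and z of tape_mid in the frame of box_floor below 0.04 m and horizontal distance between tape_mid and box_floor below 0.1 m and angle between tape_mid's own z axis and vertical below 0.2 rad and distance between each of block_mid, offcut_mid and bin_floor below 0.16 m and linear speed of tape below 0.02 m/s); the robot touches nothing.
It fails at once if the tape measure is let go over the toolbox with its base more than 25 mm above the floor (horizontal distance between tape_mid and box_floor below 0.1 m and z of tape_mid in the frame of box_floor above 0.056 m and contact force between tape and the fingers below 0.05 N).
It fails at once if the pliers are pushed more than 40 mm (distance of pliers from where it was at the start of the episode above 0.04 m).
It fails at once if the flat offcut on the bench is pushed more than 40 mm (distance of scrap from where it was at the start of the episode above 0.04 m).
It fails at once if the screwdriver is pushed more than 40 mm (distance of screwdriver from where it was at the start of the episode above 0.04 m).
It fails at once if an offcut is taken out of the bin (distance between any of block_mid, offcut_mid and bin_floor above 0.18 m).
It also fails if it takes over 67 s, if anything falls off the work surface, if the arm or the gripper's body presses on something with over 40 N, if the wrist force passes 120 N, or if a joint passes its speed limit or range.

## Working session

There is one attempt and no reset: what is moved stays moved. The work goes in short steps, Python scripts to look and compute and a tool call to move; the robot and the scene stay as the last step left them, time stands still between calls to the robot, and variables do not carry over. Pictures are saved under pics/ and viewed, and the job is handed in when it is done.

Besides the shell and the picture viewer there is one more tool, called after "Request:" as name(argument=value, ...) on one line, values as JSON. arm_command: Moves the arm, as the interface text tells. Its arguments: {"type":"object","properties":{"rows":{"type":"array"}},"required":["rows"]}

```bash
ls; mkdir -p pics; python3 - <<'E'
from bench import *
import cv2,numpy as np
s=get_state();print(s,grasp_offset if not callable(grasp_offset) else grasp_offset())
for n in["scene","top","wrist"]:
    m=camera_model(n);print(n,m)
    im,d=get_image(n);cv2.imwrite(f"pics/{n}0.png",im[:,:,::-1]);np.savez(f"{n}0.npz",im=im,d=d,**{k:np.array(v) for k,v in m.items() if not isinstance(v,(str,dict))})
E
```

```text
pics
{'time': 0.0, 'joint_pos': array([-1.38928544e+00,  3.81214009e-01,  1.29827367e+00, -1.05179770e-05,
        1.46362515e+00, -2.15275614e-01]), 'qvel': array([-4.71778328e-04,  8.80686802e-06, -6.66073863e-04,  1.17162844e-03,
        1.21363971e-03, -5.19534267e-04]), 'effort': array([-2.35459906e-03, -4.48464310e+01, -2.31276137e+01, -4.10436260e-04,
        4.81230862e-03, -2.49105091e-05]), 'eef_pos': array([ 0.21249339, -0.50691172,  0.1981978 ]), 'tool_rot': array([ 9.80384130e-01,  1.97094852e-01,  7.60382103e-06, -7.60067352e-04]), 'ft_force': array([ 0.0065764 ,  0.32280156, -1.25368469]), 'torque': array([-0.01485551,  0.00114561,  0.01432947]), 'grip_width': 0.08537196961882129} 0.0187
scene {'vertical_fov': 49.697818797819885, 'cx': 326.0441045612126, 'cy': 198.6617869160975, 'origin': array([-0.32077644,  0.69576742,  1.4728545 ]), 'attitude': array([-0.34978778,  0.87311454, -0.3141887 ,  0.12886028])}
top {'vertical_fov': 56.888944770038414, 'cx': 315.41500290807323, 'cy': 198.12423294231826, 'origin': array([ 0.24530725, -0.12262445,  1.49649384]), 'attitude': array([-0.70359491,  0.70586579, -0.05765446,  0.05816908])}
wrist {'vertical_fov': 71.01520113157122, 'cx': 319.87779833874924, 'cy': 199.20443912585168, 'origin': array([ 0.2854052 , -0.47548506,  0.37422825]), 'attitude': array([ 0.82256489, -0.54665414, -0.08705487,  0.13029855])}
```

View pics/scene0.png

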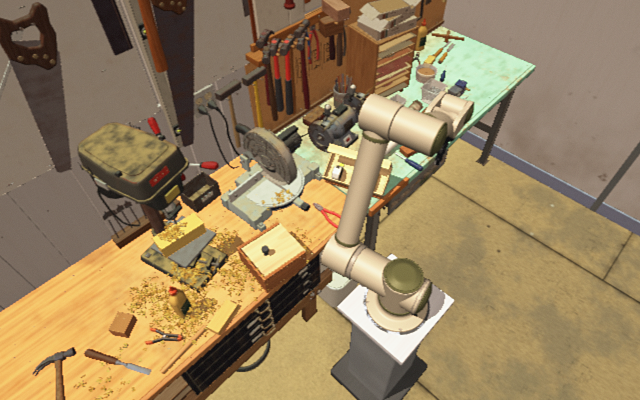

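View pics/top0.png

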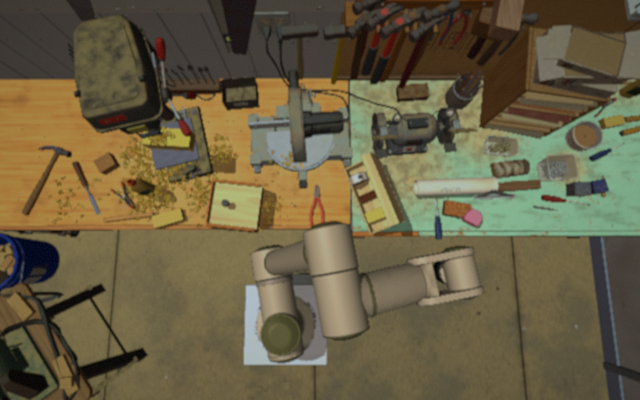

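View pics/wrist0.png

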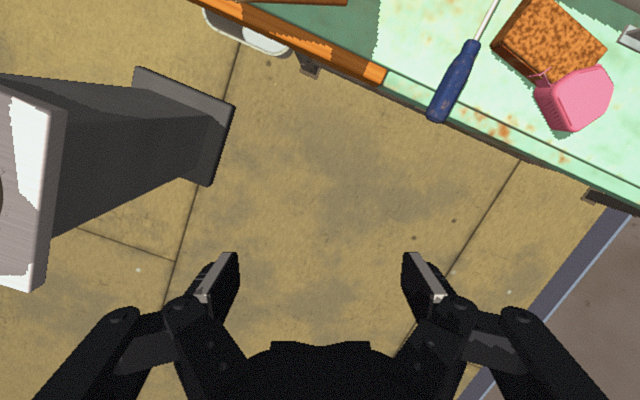

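The pink look-alike is at top (470,217). The bin is near (375,193), the toolbox near (237,203), and the pliers at (317,205). Next I'll zoom in on the bin and box.

```bash
cat > h.py <<'E'
import numpy as np,cv2
from scipy.spatial.transform import Rotation as R
def load(n):
    z=np.load(n); return {k:z[k] for k in z.files}
def f(m): return 200/np.tan(np.radians(float(m['vertical_fov']))/2)
def pts(m,u,v,d):
    F=f(m);u=np.asarray(u,float);v=np.asarray(v,float)
    c=np.stack([(u-m['cx'])/F*d,(v-m['cy'])/F*d,d+0*u],-1)
    return R.from_quat(m['attitude']).apply(c.reshape(-1,3)).reshape(c.shape)+m['origin']
def cloud(m):
    v,u=np.mgrid[0:400,0:640]; return pts(m,u,v,m['d'])
def onplane(m,u,v,z):
    a=pts(m,u,v,1.0)-m['origin']; t=(z-m['origin'][2])/a[...,2]; return m['origin']+a*t[...,None]
def proj(m,P):
    c=R.from_quat(m['attitude']).inv().apply(np.asarray(P)-m['origin']);F=f(m)
    return np.stack([m['cx']+F*c[...,0]/c[...,2],m['cy']+F*c[...,1]/c[...,2]],-1)
def grab(n,tag):
    from bench import get_image,camera_model
    m=camera_model(n);im,d=get_image(n)
    m=dict(m);m['im']=im;m['d']=d
    np.savez(tag+'.npz',**{k:np.array(v) for k,v in m.items()})
    return m
def crop(m,x0,y0,x1,y1,s,fn):
    c=m['im'][y0:y1,x0:x1,::-1];cv2.imwrite('pics/'+fn,cv2.resize(c,None,fx=s,fy=s,interpolation=cv2.INTER_CUBIC))
E
python3 - <<'E'
from h import *
t=load('top0.npz');s=load('scene0.npz')
crop(t,195,140,415,245,3.6,'topcrop.png')
crop(s,225,130,425,290,4,'scenecrop.png')
P=cloud(t)
for u,v in[(237,203),(228,204),(215,185),(262,190),(258,230),(208,225),(375,193),(358,175),(375,215),(385,220),(317,205),(168,217),(300,200)]:
    print(u,v,P[v,u].round(3),t['d'][v,u])
E
```

```text
237 203 [0.46  0.18  0.092] 1.4208465
228 204 [0.451 0.206 0.125] 1.3869201
215 185 [0.53  0.267 0.093] 1.4309509
262 190 [0.521 0.093 0.037] 1.485121
258 230 [0.363 0.111 0.003] 1.4924405
208 225 [0.375 0.287 0.096] 1.4030019
375 193 [ 0.499 -0.354  0.078] 1.440444
358 175 [ 0.567 -0.287  0.098] 1.432385
375 215 [ 0.414 -0.353  0.072] 1.4326397
385 220 [ 0.396 -0.395  0.053] 1.4484639
317 205 [ 0.464 -0.128 -0.   ] 1.5126617
168 217 [0.414 0.47  0.022] 1.4821714
300 200 [ 0.484 -0.059  0.006] 1.5098013
```

View pics/topcrop.png

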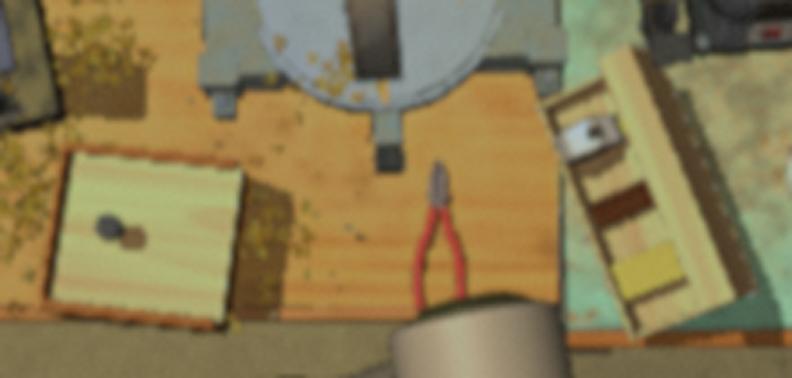

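View pics/scenecrop.png

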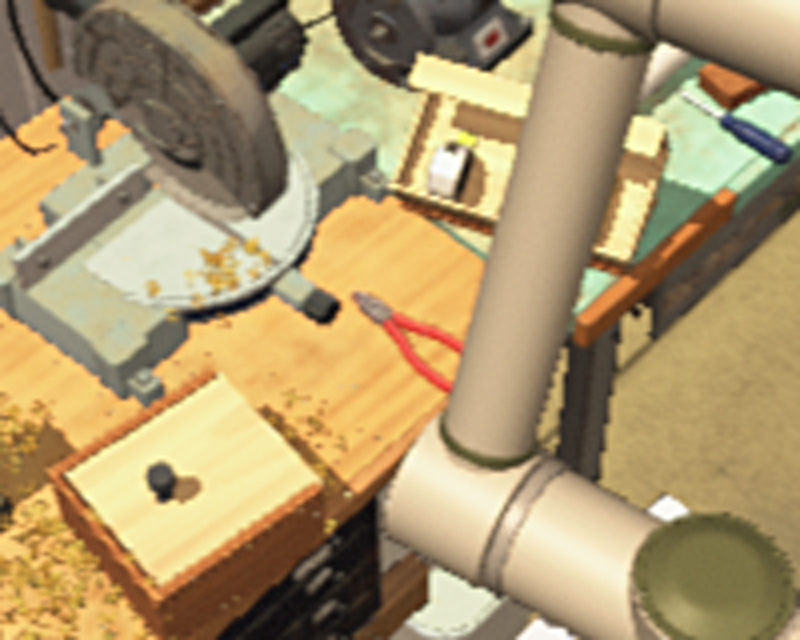

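```bash
python3 - <<'E'
from h import *
for n in('top0','scene0'):
    m=load(n+'.npz');P=cloud(m);x,y,z=P[...,0],P[...,1],P[...,2]
    reg=(x>.3)&(x<.62)&(y>.03)&(y<.36)
    hsv=cv2.cvtColor(m['im'],cv2.COLOR_RGB2HSV)
    k=reg&(z>.107)&(z<.2)
    print(n,'knob n',k.sum(),P[k].mean(0).round(4) if k.any() else '',P[k].max(0).round(3),P[k].min(0).round(3))
    for a,b in((.08,.107),(.0885,.094),(.094,.1)):
        l=reg&(z>a)&(z<b)
        r=cv2.minAreaRect(P[l][:,:2].astype(np.float32));print(a,l.sum(),r, np.median(z[l]))
    # lid by colour (pale) within top
    l=(reg&(z>.08)&(z<.107)&(hsv[...,1]<110)&(hsv[...,2]>150)).astype(np.uint8)
    l=cv2.morphologyEx(l,cv2.MORPH_OPEN,np.ones((3,3)))
    r=cv2.minAreaRect(P[l>0][:,:2].astype(np.float32));print('pale',l.sum(),r,np.median(z[l>0]))
    d=reg&(z>.08)&(z<.107)&(l==0)
    rb=(x>.4)&(x<.65)&(y<-.2)&(y>-.5)
    reg2=(x>.35)&(x<.66)&(y<-.2)&(y>-.5)&(z>.02)&(z<.25)
    r=cv2.minAreaRect(P[reg2][:,:2].astype(np.float32));print('bin',reg2.sum(),r,z[reg2].max())
E
```

```text
top0 knob n 97 [0.5379 0.2823 0.1458] [0.62  0.36  0.169] [0.443 0.206 0.114]
0.08 2352 ((0.4521055221557617, 0.1926758885383606), (0.19806623458862305, 0.18493162095546722), 83.08403015136719) 0.08943589319705936
0.0885 1115 ((0.4525225758552551, 0.19250482320785522), (0.19777238368988037, 0.18472202122211456), 83.41964721679688) 0.09074648798758878
0.094 294 ((0.4521056115627289, 0.1952265352010727), (0.19082383811473846, 0.18356336653232574), 83.28553009033203) 0.09563702015196707
pale 1754 ((0.4527570307254791, 0.18641376495361328), (0.18074609339237213, 0.15819697082042694), 83.4399185180664) 0.08883021442366978
bin 2975 ((0.5304203033447266, -0.34739360213279724), (0.34691476821899414, 0.18212546408176422), 21.235610961914062) 0.17823824857078652
scene0 knob n 87 [0.5234 0.2741 0.1434] [0.62  0.359 0.172] [0.442 0.209 0.117]
0.08 2137 ((0.49346068501472473, 0.16856777667999268), (0.24257080256938934, 0.2748788297176361), 83.86597442626953) 0.09083989850952134
0.0885 1067 ((0.4538918137550354, 0.19527532160282135), (0.19733774662017822, 0.188655287027359), 83.42611694335938) 0.09106796494086189
0.094 439 ((0.45300811529159546, 0.19616453349590302), (0.19416572153568268, 0.18654312193393707), 83.20860290527344) 0.0958593595730306
pale 1528 ((0.45732581615448, 0.18840095400810242), (0.185134619474411, 0.16336287558078766), 84.91236114501953) 0.09021811279456737
bin 1499 ((0.5318857431411743, -0.3499108850955963), (0.3462647497653961, 0.17647507786750793), 22.28336524963379) 0.17867232816632495
```

```bash
cat >> h.py <<'E'
def plan(p0,q0,p1,R1,n,jaw):
    """rows from pose to pose in n equal rows"""
    r0=q0 if isinstance(q0,R) else R.from_quat(q0)
    rv=(r0.inv()*R1).as_rotvec(); 
    st=np.round(np.degrees(rv)/n,2); rows=[];p=np.array(p0,float);r=r0
    for i in range(n):
        tgt=p0+(np.array(p1)-p0)*(i+1)/n
        t=np.round(r.inv().apply(tgt-p)*100,2)
        p=p+r.apply(t/100); r=r*R.from_rotvec(np.radians(st)); rows.append([*t.tolist(),*st.tolist(),jaw])
    return rows,p,r
def down(yaw_y):
    """tool down, tool y at world yaw (deg)"""
    a=np.radians(yaw_y);y=np.array([np.cos(a),np.sin(a),0]);z=np.array([0,0,-1.]);x=np.cross(y,z)
    return R.from_matrix(np.stack([x,y,z],1))
def show(rows):
    for i in range(0,len(rows),8): print(rows[i:i+8])
E
python3 - <<'E'
from h import *
a=np.radians(83.35);by=np.array([np.cos(a),np.sin(a)]);bx=np.array([by[1],-by[0]])
c=np.array([.4525,.1945])
for n in('top0','scene0'):
    m=load(n+'.npz');P=cloud(m);v=m['im'].max(2)
    k=(abs(P[...,0]-.448)<.035)&(abs(P[...,1]-.207)<.035)&(P[...,2]>.1)&(P[...,2]<.14)&(v<95)
    ys,xs=np.nonzero(k);print(n,k.sum(),P[k].mean(0),np.percentile(P[k][:,2],[10,50,90]),xs.min(),xs.max(),ys.min(),ys.max(),xs.mean(),ys.mean())
    for z in(.128,.124,.12):
        q=onplane(m,xs.mean(),ys.mean(),z);print(z,q.round(4),'box',(bx@(q[:2]-c)).round(4),(by@(q[:2]-c)).round(4))
s=__import__('bench').get_state()
p=s['eef_pos']; up=[.24,-.4,.30]
r,p2,q2=plan(p,s['tool_rot'],[.3,-.3,.33],down(-45),8,8.0);show(r)
E
```

```text
top0 28 [0.4544432 0.2154045 0.127275 ] [0.12388806 0.12810678 0.13107485] 223 228 201 205 225.5 203.0
0.128 [0.4543 0.2152 0.128 ] box -0.0006 0.0208
0.124 [0.4549 0.2162 0.124 ] box -0.0001 0.0219
0.12 [0.4556 0.2172 0.12  ] box 0.0004 0.0229
scene0 32 [0.45103193 0.22546467 0.12559835] [0.11771717 0.12589367 0.13292151] 262 268 247 253 265.15625 249.90625
0.128 [0.4497 0.2263 0.128 ] box -0.0065 0.0313
0.124 [0.452  0.2249 0.124 ] box -0.0041 0.0301
0.12 [0.4542 0.2235 0.12  ] box -0.0016 0.029
[[2.01, -1.97, -1.64, -0.01, -0.0, -2.78, 8.0], [2.1, -1.86, -1.65, -0.01, -0.0, -2.78, 8.0], [2.19, -1.76, -1.64, -0.01, -0.0, -2.78, 8.0], [2.27, -1.66, -1.64, -0.01, -0.0, -2.78, 8.0], [2.35, -1.54, -1.65, -0.01, -0.0, -2.78, 8.0], [2.43, -1.42, -1.64, -0.01, -0.0, -2.78, 8.0], [2.49, -1.3, -1.65, -0.01, -0.0, -2.78, 8.0], [2.54, -1.19, -1.64, -0.01, -0.0, -2.78, 8.0]]
```

```bash
python3 - <<'E'
from h import *
from bench import *
m=load('wrist0.npz');print(R.from_quat(m['attitude']).apply([[0,0,1],[0,-1,0]]))
s=get_state()
r,p2,q2=plan(s['eef_pos'],s['tool_rot'],[.31,-.34,.36],down(-80),8,8.0);show(r)
E
```

```text
[[-0.28567304 -0.11918021 -0.95088747]
 [ 0.87663075  0.36838308 -0.30953583]]
[[1.93, -1.46, -2.02, -0.01, -0.0, 1.59, 8.0], [1.89, -1.51, -2.02, -0.01, -0.0, 1.59, 8.0], [1.85, -1.56, -2.02, -0.01, -0.0, 1.59, 8.0], [1.8, -1.61, -2.02, -0.01, -0.0, 1.59, 8.0], [1.76, -1.66, -2.02, -0.01, -0.0, 1.59, 8.0], [1.71, -1.71, -2.02, -0.01, -0.0, 1.59, 8.0], [1.67, -1.75, -2.02, -0.01, -0.0, 1.59, 8.0], [1.61, -1.8, -2.02, -0.01, -0.0, 1.59, 8.0]]
```

Request:
arm_command(rows=[[1.93,-1.46,-2,0,0,1.6,8],[1.9,-1.5,-2,0,0,1.6,8],[1.85,-1.55,-2,0,0,1.6,8],[1.8,-1.6,-2,0,0,1.6,8],[1.75,-1.65,-2,0,0,1.6,8],[1.7,-1.7,-2,0,0,1.6,8],[1.65,-1.75,-2,0,0,1.6,8],[1.6,-1.8,-2,0,0,1.6,8]])

```text
time: 0.95
eef_pos: [0.3102, -0.3397, 0.3595]
tool_rot: [0.996, 0.086, -0.0, -0.0]
ft_force: [0.7, -0.0, 0.8]
grip_width: 0.0801
```

```bash
python3 - <<'E'
from h import *
from bench import *
m=grab('wrist','w1');crop(m,0,0,640,400,1.25,'w1.png')
t=grab('top','t1');crop(t,320,120,440,250,5,'t1.png')
s=get_state();print(s['eef_pos'],s['joint_pos'])
E
```

```text
[ 0.31111786 -0.33944143  0.36153505] [-1.08720217e+00  1.46093244e-01  1.16632581e+00  4.04996757e-04
  1.82394916e+00  3.08111284e-01]
```

View pics/w1.png

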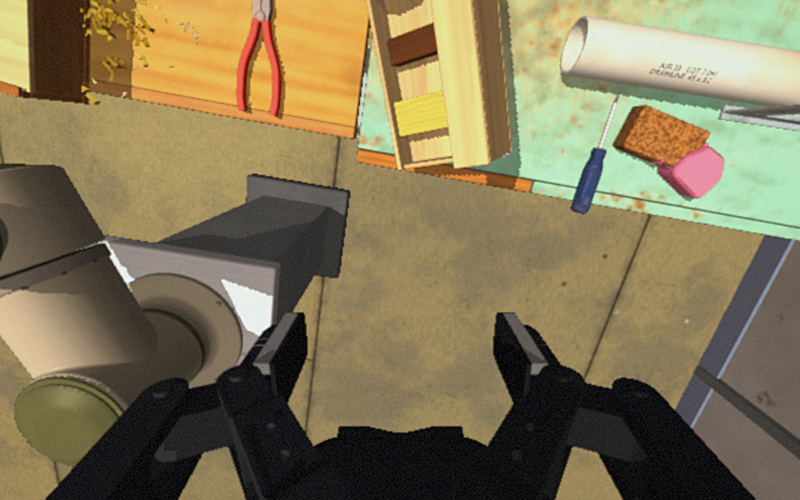

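View pics/t1.png

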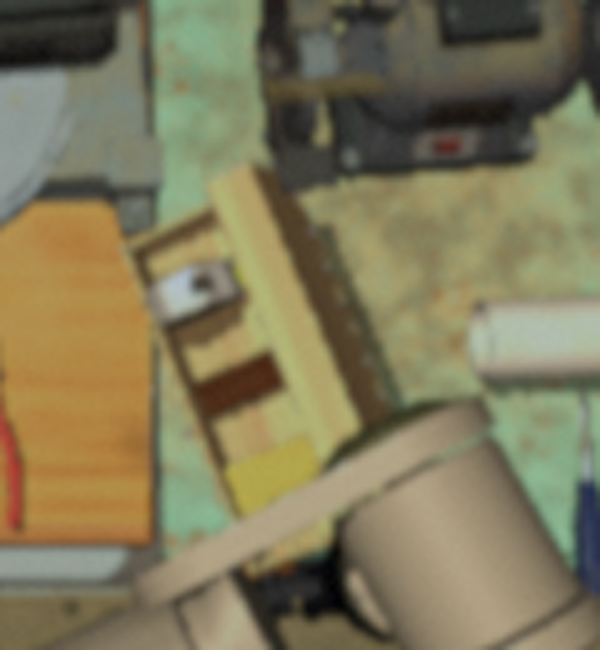

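```bash
python3 - <<'E'
from h import *
from bench import *
s=get_state()
r,p2,q2=plan(s['eef_pos'],s['tool_rot'],[.43,-.28,.34],down(-68),4,8.0);show(r)
E
```

```text
[[3.18, -0.95, 0.54, 0.07, -0.02, -2.98, 8.0], [3.23, -0.78, 0.54, 0.07, -0.02, -2.98, 8.0], [3.27, -0.6, 0.54, 0.07, -0.02, -2.98, 8.0], [3.29, -0.44, 0.54, 0.07, -0.02, -2.98, 8.0]]
```

Request:
arm_command(rows=[[3.2,-0.95,0.5,0,0,-3,8],[3.2,-0.8,0.5,0,0,-3,8],[3.3,-0.6,0.5,0,0,-3,8],[3.3,-0.45,0.5,0,0,-3,8],[0,0,0,0,0,0,8],[0,0,0,0,0,0,8],[0,0,0,0,0,0,8],[0,0,0,0,0,0,8]])

```text
time: 1.85
eef_pos: [0.4283, -0.2818, 0.3389]
tool_rot: [0.982, 0.189, -0.0, 0.0]
ft_force: [-0.3, 0.4, -0.1]
grip_width: 0.08
```

```bash
python3 - <<'E'
from h import *
from bench import *
m=grab('wrist','w2');crop(m,0,0,640,400,1.25,'w2.png')
s=get_state();print(s['eef_pos'],s['joint_pos'])
E
```

```text
[ 0.42838467 -0.28175586  0.33895738] [-8.12943936e-01  2.52205828e-01  1.09116023e+00 -9.51302789e-05
  1.79794958e+00  3.76505702e-01]
```

View pics/w2.png

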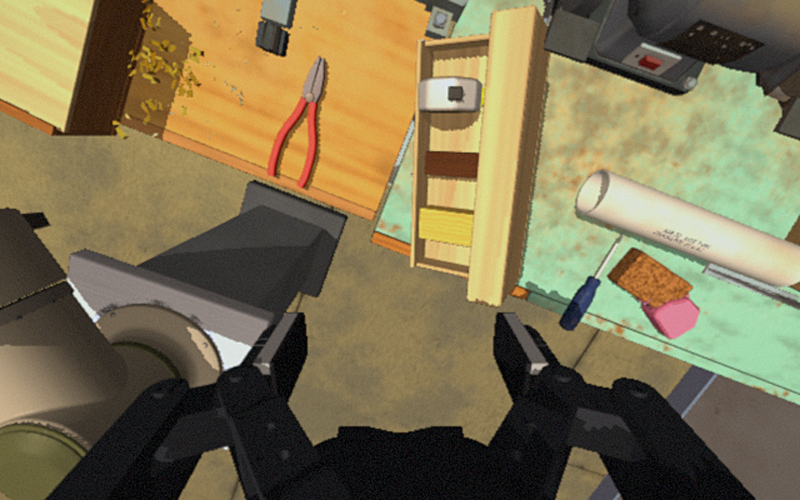

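The candidates in w2 (displayed pixels) are a chrome and black case in the bin at (450,93) and a pink look-alike on the bench at (668,315). I choose the chrome one. Next is a close crop, then the geometry.

```bash
python3 - <<'E'
from h import *
m=load('w2.npz');crop(m,320,0,450,245,2.4,'w2c.png')
P=cloud(m)
hsv=cv2.cvtColor(m['im'],cv2.COLOR_RGB2HSV)
# floor samples: between items (displayed px/1.25)
def at(u,v): u=int(u/1.25);v=int(v/1.25);return P[v,u].round(4),hsv[v,u]
for n,(u,v) in dict(fl1=(440,130),fl2=(470,130),fl3=(440,192),fl4=(468,192),fl5=(440,255),fl6=(465,260),tapetop=(430,93),t2=(470,100),t3=(457,93),t4=(440,80),blk=(445,225),strip=(450,163),liptop=(417,120),liptop2=(415,220),liptop3=(419,60),hood1=(515,40),hood2=(490,150),hood3=(475,280),hoodr=(520,160)).items(): print(n,*at(u,v))
E
```

```text
fl1 [ 0.5269 -0.298   0.0315] [ 20 112 194]
fl2 [ 0.5397 -0.3307  0.0529] [ 23 109 224]
fl3 [ 0.454  -0.3302  0.0328] [ 20 123 222]
fl4 [ 0.4696 -0.3601  0.0546] [ 26 107 221]
fl5 [ 0.3704 -0.3668  0.0369] [ 22 108 225]
fl6 [ 0.3818 -0.3975  0.0556] [ 26 102 222]
tapetop [ 0.5558 -0.2659  0.0903] [ 41  18 228]
t2 [ 0.5656 -0.3107  0.089 ] [ 18  44 184]
t3 [ 0.5647 -0.2918  0.1033] [19 53 82]
t4 [ 0.5707 -0.2709  0.0949] [ 80   7 230]
blk [ 0.4202 -0.3475  0.0722] [ 25 166 223]
strip [ 0.4946 -0.3225  0.0612] [ 10 178  99]
liptop [ 0.5253 -0.2637  0.0581] [ 20 118 233]
liptop2 [ 0.4081 -0.3112  0.0535] [ 17 129 164]
liptop3 [ 0.5873 -0.241   0.0562] [ 18 119 229]
hood1 [ 0.6119 -0.3152  0.1687] [ 22 109 219]
hood2 [ 0.5213 -0.3376  0.1631] [ 29  93 221]
hood3 [ 0.3926 -0.3837  0.1618] [ 27 102 221]
hoodr [ 0.5239 -0.3697  0.1607] [ 18 133 113]
```

View pics/w2c.png

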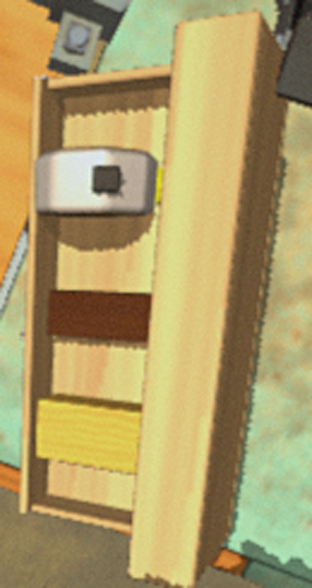

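```bash
python3 - <<'E'
from h import *
m=load('w2.npz');P=cloud(m);hsv=cv2.cvtColor(m['im'],cv2.COLOR_RGB2HSV)
v,u=np.mgrid[0:400,0:640]
# floor plane fit
fl=[]
for (a,b,c,d) in((432,120,474,140),(432,185,472,202)):
    s=P[int(b/1.25):int(d/1.25),int(a/1.25):int(c/1.25)].reshape(-1,3);fl.append(s)
F=np.concatenate(fl);c=F.mean(0)
for _ in range(3):
    _,_,V=np.linalg.svd(F-c);n=V[2]*np.sign(V[2][2]);e=(F-c)@n;F=F[abs(e)<.003];c=F.mean(0)
print('n',n,'tilt',np.degrees(np.arccos(n[2])),'az front',np.degrees(np.arctan2(n[1],n[0])),len(F),e.std(),'plane z at c',c)
# lip line: front edge pts  z>.05 near
for az in(111.4,):
    a=np.radians(az);by=np.array([np.cos(a),np.sin(a),0]);bx=np.array([by[1],-by[0],0])
    nn=np.cos(np.radians(30))*np.array([0,0,1])+np.sin(np.radians(30))*by
    sl=np.cos(np.radians(30))*by-np.array([0,0,.5])
    o=np.array([.49,-.33,.056])
    h0=np.median((F-o)@nn);o=o+nn*h0 
    print('h0',h0)
    L=np.stack([(P-o)@bx,(P-o)@sl,(P-o)@nn],-1)
    # tape
    t=(hsv[...,1]<75)&(u>330)&(u<395)&(v>55)&(v<95)&(L[...,2]>.015)&(abs(L[...,0]-.09)<.05)
    cv2.imwrite('pics/tm.png',t.astype(np.uint8)*255)
    q=L[t];print('tape',t.sum(),np.percentile(q,[0.5,5,50,95,99.5],axis=0).round(4))
    top=q[q[:,2]>.05];print('top',len(top),np.percentile(top,[1,50,99],axis=0).round(4))
    for nm,mk in(('strip',(hsv[...,1]>160)&(hsv[...,2]<120)),('blk',(hsv[...,0]>22)&(hsv[...,1]>150)&(hsv[...,2]>150)),('lip',(abs(L[...,2]-.035)<.012)&(u<338)&(hsv[...,1]>60))):
        k=mk&(u>325)&(u<395)&(v>30)&(v<230)&(abs(L[...,0])<.17)&(abs(L[...,1])<.1)
        q=L[k];print(nm,k.sum(),np.percentile(q,[1,50,99],axis=0).round(4))
        if nm!='lip':
            k=k.astype(np.uint8)
    # lip direction fit
    k=(L[...,2]>.025)&(L[...,2]<.045)&(L[...,1]>.055)&(L[...,1]<.09)&(abs(L[...,0])<.15)&(v<230)&(u<345)
    q=L[k];print('lip fit slope',np.polyfit(q[:,0],q[:,1],1),len(q),np.percentile(q,[1,50,99],axis=0).round(4))
    # hood top edge: rows
    k=(L[...,2]>.085)&(L[...,2]<.11)&(L[...,1]<-.02)&(abs(L[...,0])<.2)&(v<250)
    q=L[k];print('hood',np.percentile(q,[1,50,99],axis=0).round(4))
    xs=np.linspace(-.1,.12,12);fe=[np.percentile(q[abs(q[:,0]-x)<.01][:,1],97) for x in xs];print('hood front edge fit',np.polyfit(xs,fe,1))
E
```

```text
n [-0.23233097  0.59179218  0.77188363] tilt 39.47666045164073 az front 111.43441462771455 109 0.0007684076254543043 plane z at c [ 0.4973424  -0.32588063  0.0406578 ]
h0 -0.012718357923310868
tape 1228 [[ 0.0673 -0.0282  0.0169]
 [ 0.0688 -0.0274  0.0267]
 [ 0.0834 -0.0083  0.0567]
 [ 0.0982  0.0279  0.0612]
 [ 0.1003  0.0338  0.0634]]
top 825 [[ 0.0675 -0.0205  0.0505]
 [ 0.0833  0.0021  0.0586]
 [ 0.1     0.0308  0.0631]]
strip 819 [[-0.0537 -0.0327  0.0099]
 [ 0.0046 -0.0001  0.0199]
 [ 0.0195  0.0367  0.022 ]]
blk 1073 [[-0.0934 -0.0355  0.0054]
 [-0.0722 -0.0017  0.0304]
 [ 0.0869  0.0379  0.0324]]
lip 1161 [[-0.1342  0.0342  0.0235]
 [-0.0084  0.0418  0.0361]
 [ 0.1412  0.047   0.0459]]Traceback (most recent call last):
  File "<stdin>", line 33, in <module>
    raise TypeError("expected non-empty vector for x")
TypeError: expected non-empty vector for x
```

View pics/tm.png

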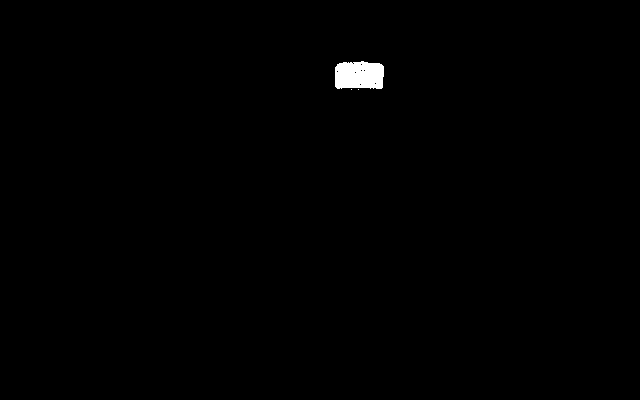

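```bash
python3 - <<'E'
from h import *
from bench import *
s=get_state()
r,p2,q2=plan(s['eef_pos'],s['tool_rot'],[.43,.12,.30],down(-6.7),11,8.0);show(r)
E
```

```text
[[1.37, -3.38, 0.35, 0.0, 0.0, -5.59, 8.0], [1.7, -3.24, 0.36, 0.0, 0.0, -5.59, 8.0], [2.0, -3.05, 0.35, 0.0, 0.0, -5.59, 8.0], [2.29, -2.85, 0.35, 0.0, 0.0, -5.59, 8.0], [2.56, -2.61, 0.36, 0.0, 0.0, -5.59, 8.0], [2.8, -2.34, 0.35, 0.0, 0.0, -5.59, 8.0], [3.01, -2.06, 0.35, 0.0, 0.0, -5.59, 8.0], [3.2, -1.76, 0.36, 0.0, 0.0, -5.59, 8.0]]
[[3.36, -1.44, 0.35, 0.0, 0.0, -5.59, 8.0], [3.48, -1.11, 0.35, 0.0, 0.0, -5.59, 8.0], [3.58, -0.76, 0.36, 0.0, 0.0, -5.59, 8.0]]
```

Request:
arm_command(rows=[[1.4,-3.4,0.35,0,0,-5.6,8],[1.7,-3.2,0.35,0,0,-5.6,8],[2.0,-3.05,0.35,0,0,-5.6,8],[2.3,-2.85,0.35,0,0,-5.6,8],[2.55,-2.6,0.35,0,0,-5.6,8],[2.8,-2.35,0.35,0,0,-5.6,8],[3.0,-2.05,0.35,0,0,-5.6,8],[3.2,-1.75,0.35,0,0,-5.6,8]])

```text
time: 2.7
eef_pos: [0.4297, 0.0117, 0.311]
tool_rot: [0.834, 0.551, 0.0, 0.0]
ft_force: [1.0, -0.1, -0.1]
grip_width: 0.0804
```

Request:
arm_command(rows=[[3.35,-1.45,0.35,0,0,-5.6,8],[3.5,-1.1,0.35,0,0,-5.6,8],[3.6,-0.75,0.35,0,0,-5.5,8],[0,0,0,0,0,0,7],[0,0,0,0,0,0,6],[0,0,0,0,0,0,6],[0,0,0,0,0,0,6],[0,0,0,0,0,0,6]])

```text
time: 3.5
eef_pos: [0.4305, 0.1198, 0.3004]
tool_rot: [0.747, 0.665, 0.0, 0.0]
ft_force: [-0.0, 0.2, 0.6]
grip_width: 0.0603
```

```bash
python3 - <<'E'
from h import *
from bench import *
m=grab('wrist','w3');crop(m,0,0,640,400,1.25,'w3.png')
s=get_state();print(s['eef_pos'],s['tool_rot'],s['joint_pos'])
E
```

```text
[0.43045236 0.1200206  0.30039745] [7.46945997e-01 6.64884708e-01 4.38795970e-05 3.57091408e-05] [5.84804546e-03 1.35658042e-01 1.34740915e+00 4.35974652e-06
 1.65841240e+00 1.21965839e-01]
```

View pics/w3.png

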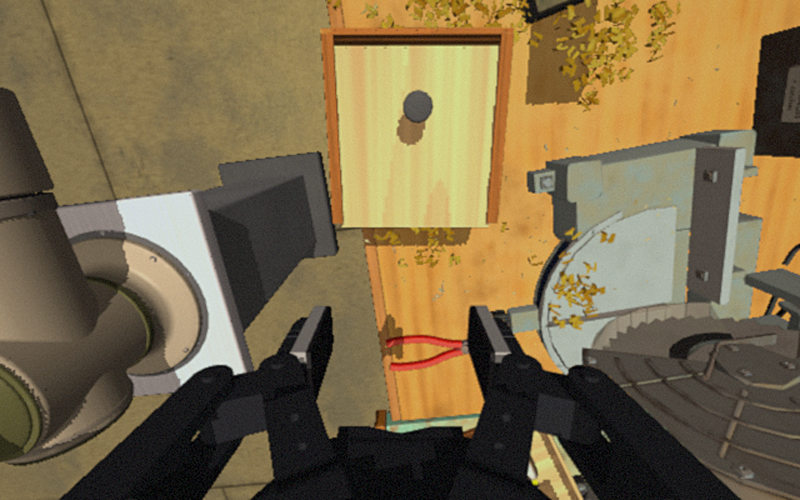

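The knob head is at displayed (418,105). The runners are at left and right, the stop wall is at the top (+y), and the lid's open end faces -y.

```bash
python3 - <<'E'
from h import *
from bench import *
m=load('w3.npz');P=cloud(m);mx=m['im'].max(2);v,u=np.mgrid[0:400,0:640]
k=(mx<110)&(u>318)&(u<352)&(v>66)&(v<102)&(P[...,2]>.108)
ys,xs=np.nonzero(k);print(k.sum(),P[k].mean(0),np.percentile(P[k][:,2],[5,50,95]),xs.min(),xs.max(),ys.min(),ys.max())
kk=k&(P[...,2]>.122);ys,xs=np.nonzero(kk);print(xs.min(),xs.max(),ys.min(),ys.max())
c=(xs.min()+xs.max()+1)/2-.5,(ys.min()+ys.max()+1)/2-.5
kp=onplane(m,*c,np.median(P[kk][:,2]));print('knob',kp,c)
# edges of lid: runner lines
def pt(a,b,z): return onplane(m,a/1.25,b/1.25,z)
L=[pt(333,40,.096),pt(335,215,.096)];print('left inner runner dir',L,np.degrees(np.arctan2(*(L[0]-L[1])[[1,0]])))
L=[pt(501,40,.096),pt(490,215,.096)];print(L,np.degrees(np.arctan2(*(L[0]-L[1])[[1,0]])))
# runner mask edge via height/colour
z=P[...,2];b=(z>.075)&(z<.11)&(v<190)&(u>250)&(u<420)
r=cv2.minAreaRect(P[b][:,:2].astype(np.float32));print(r)
print('lid top z',np.median(z[120:160,290:380]))
E
```

```text
458 [0.45803741 0.22226541 0.13135486] [0.12845673 0.12988222 0.13120234] 323 345 73 98
323 345 73 97
knob [0.45840862 0.22251804 0.12988253] (np.float64(334.0), np.float64(85.0))
left inner runner dir [array([0.38594931, 0.29254258, 0.096     ]), array([0.35843126, 0.12407039, 0.096     ])] 80.72329652238452
[array([0.54546213, 0.27403701, 0.096     ]), array([0.52886007, 0.10422924, 0.096     ])] 84.41595474950026
((0.45483577251434326, 0.19685257971286774), (0.19603806734085083, 0.18443234264850616), 83.4391098022461)
lid top z 0.09096905238017944
```

```bash
python3 - <<'E'
from h import *
from bench import *
s=get_state()
r,p2,q2=plan(s['eef_pos'],s['tool_rot'],[.4575,.2215,.17],down(-6.7),5,6.0);show(r)
r,p2,q2=plan(p2,q2,[.4575,.2215,.101],down(-6.7),3,6.0);show(r)
E
```

```text
[[2.08, 0.3, 2.61, 0.0, -0.0, 0.01, 6.0], [2.08, 0.3, 2.61, 0.0, -0.0, 0.01, 6.0], [2.08, 0.3, 2.6, 0.0, -0.0, 0.01, 6.0], [2.07, 0.31, 2.61, 0.0, -0.0, 0.01, 6.0], [2.08, 0.3, 2.61, 0.0, -0.0, 0.01, 6.0]]
[[0.0, -0.0, 2.3, 0.0, -0.0, -0.0, 6.0], [0.0, -0.0, 2.3, 0.0, -0.0, -0.0, 6.0], [0.0, -0.01, 2.3, 0.0, -0.0, -0.0, 6.0]]
```

Request:
arm_command(rows=[[2.08,0.3,2.6,0,0,0,6],[2.08,0.3,2.6,0,0,0,6],[2.08,0.3,2.6,0,0,0,6],[2.08,0.3,2.6,0,0,0,6],[2.08,0.3,2.6,0,0,0,6],[0,0,2.3,0,0,0,6],[0,0,2.3,0,0,0,6],[0,0,2.3,0,0,0,6]])

```text
time: 4.35
eef_pos: [0.4573, 0.2221, 0.1004]
tool_rot: [0.747, 0.665, 0.0, 0.0]
ft_force: [0.9, -0.2, 0.1]
grip_width: 0.0597
```

```bash
python3 - <<'E'
from h import *
from bench import *
m=grab('wrist','w4');crop(m,0,0,640,400,1.25,'w4.png')
s=get_state();print(s['eef_pos'],s['ft_force'])
E
```

```text
[0.455449   0.22155659 0.09706574] [-1.69646817 -0.4092181  -4.90051897]
```

View pics/w4.png

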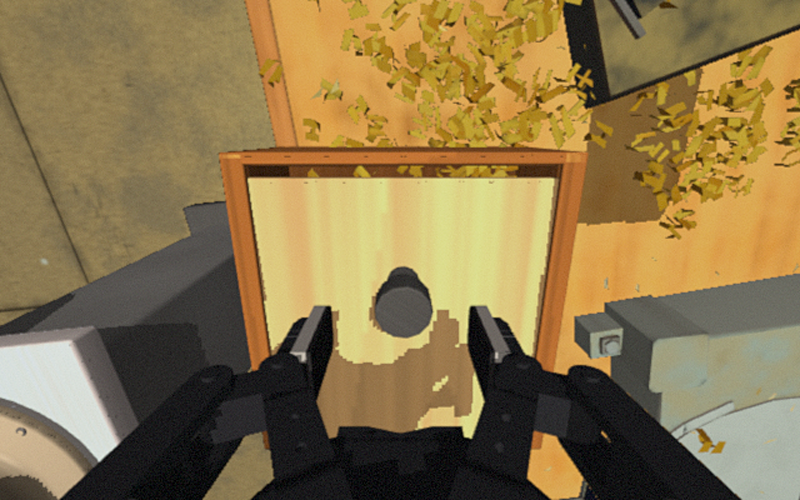

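```bash
python3 - <<'E'
from h import *
from bench import *
m=load('w4.npz');P=cloud(m)
print(onplane(m,403/1.25,311/1.25,.130),m['d'][249,322],P[249,322])
s=get_state();T=R.from_quat(s['tool_rot']);print(s['eef_pos'])
for z in(0,-.0187,-.03): print(proj(m,s['eef_pos']+T.apply([0,0,z]))*1.25)
E
```

```text
[0.45850586 0.22425822 0.13      ] 0.16351824 [0.4582552  0.22410908 0.12991284]
[0.455449   0.22155659 0.09706574]
[397.54644047 287.63347964]
[397.55438107 302.86414984]
[397.55999886 313.63949248]
```

Request:
arm_command(rows=[[0.2,0.2,-0.2,0,0,0,6],[0,0,0,0,0,0,2],[0,0,0,0,0,0,2],[0,0,0,0,0,0,2],[0,0,0,0,0,0,2],[0,0,0,0,0,0,2],[0,0,0,0,0,0,2],[0,0,0,0,0,0,2]])

```text
time: 5.2
eef_pos: [0.4593, 0.2241, 0.1033]
tool_rot: [0.746, 0.665, -0.0, 0.0]
ft_force: [0.2, 0.1, -0.6]
grip_width: 0.02
```

```bash
python3 - <<'E'
from h import *
from bench import *
m=grab('wrist','w5');crop(m,200,150,440,350,3.2,'w5.png')
s=get_state();print(s['eef_pos'],s['ft_force'],s['grip_width'])
E
```

```text
[0.45933197 0.22406222 0.1033438 ] [-1.21125128 -0.85354593  0.41195241] 0.02022953584172547
```

View pics/w5.png

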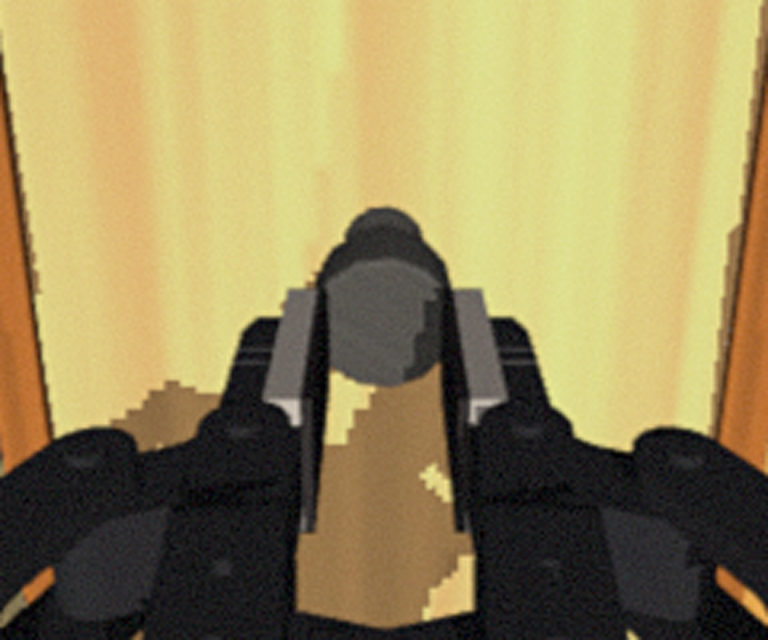

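Request:
arm_command(rows=[[0,0,0,0,0,0,0],[0,0,0,0,0,0,0],[0,0,0,0,0,0,0],[-0.5,0,0,0,0,0,0],[-1,0,0,0,0,0,0],[-1,0,0,0,0,0,0],[-1,0,0,0,0,0,0],[0,0,0,0,0,0,0]])

```text
time: 6.05
eef_pos: [0.4552, 0.1879, 0.1034]
tool_rot: [0.747, 0.665, -0.0, 0.0]
ft_force: [-0.5, -0.2, 0.1]
grip_width: -0.0001
```

```bash
python3 - <<'E'
from h import *
from bench import *
m=grab('wrist','w6');crop(m,100,100,500,350,2,'w6.png')
s=get_state();print(s['eef_pos'],s['ft_force'],s['grip_width'])
E
```

```text
[0.45536786 0.18856953 0.10343203] [-0.24348948  0.12214757  0.63856829] 0.0003318372675861438
```

View pics/w6.png

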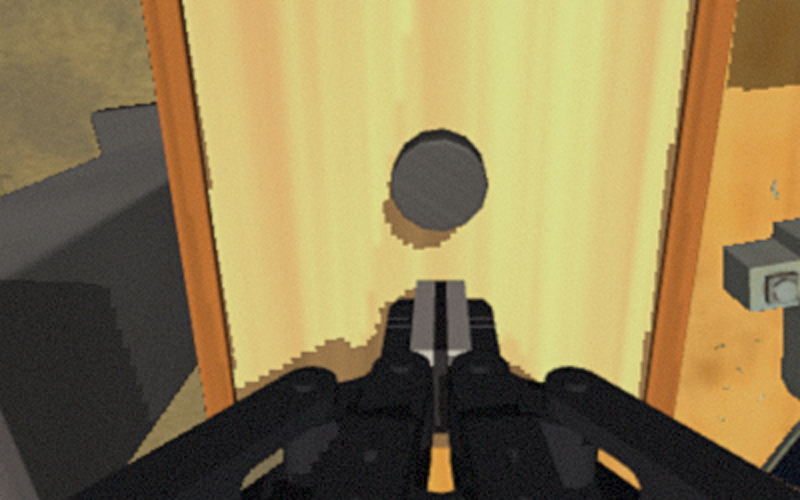

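```bash
python3 - <<'E'
from h import *
m=load('w6.npz');P=cloud(m)
T=down(-6.7);p=np.array([.45536786,.18856953,.10343203])
for z in(.0,-.0187,-.04): print(z,(proj(m,p+T.apply([0,0,z]))-[100,100])*2)
for (u,v) in((440,180),(440,200),(440,140),(425,300),(455,300),(425,340),(455,345),(440,120),(440,260)):
    print(u,v,P[int(v/2+100),int(u/2+100)].round(4))
E
```

```text
0.0 [441.29593224 260.52688553]
-0.0187 [441.48368927 285.5582058 ]
-0.04 [441.75036286 321.11049688]
440 180 [0.4591 0.2249 0.1302]
440 200 [0.4584 0.2191 0.1303]
440 140 [0.4604 0.2358 0.1291]
425 300 [0.4521 0.1997 0.1513]
455 300 [0.4597 0.1996 0.1526]
425 340 [0.4526 0.1999 0.1702]
455 345 [0.4592 0.1992 0.1719]
440 120 [0.4602 0.2344 0.0901]
440 260 [0.4543 0.1828 0.0901]
```

```bash
python3 - <<'E'
from h import *
m=load('w6.npz');P=cloud(m)
for c in(311,328):
  for r in range(232,282,3): print(c,r,P[r,c].round(4),m['im'][r,c])
m=load('w4.npz');P=cloud(m)
print('open')
for r in range(236,300,4): print(r,P[r,256].round(4),P[r,252].round(4),m['im'][r,256])
crop(load('w6.npz'),270,210,380,330,5,'w6c.png')
E
```

```text
311 232 [0.4475 0.1823 0.0909] [219 204 130]
311 235 [0.4473 0.18   0.0911] [221 207 131]
311 238 [0.447  0.1779 0.0917] [225 210 133]
311 241 [0.4513 0.2    0.1415] [102  95  93]
311 244 [0.4515 0.2004 0.1457] [104 103  97]
311 247 [0.4515 0.2003 0.1489] [105 102  98]
311 250 [0.4517 0.2004 0.1523] [111 104  99]
311 253 [0.4517 0.2001 0.1549] [107 100  92]
311 256 [0.4517 0.1998 0.1575] [109 102  98]
311 259 [0.4518 0.1995 0.1597] [108 102  97]
311 262 [0.4519 0.1998 0.1631] [107 100  98]
311 265 [0.452  0.1998 0.1658] [109 101  95]
311 268 [0.4521 0.1998 0.1683] [106  98  94]
311 271 [0.4522 0.2005 0.1718] [108 101  95]
311 274 [0.4523 0.2004 0.174 ] [121 114 109]
311 277 [0.4521 0.1989 0.1741] [112 105  99]
311 280 [0.4525 0.2007 0.179 ] [27 27 28]
328 232 [0.46   0.1809 0.0909] [219 206 130]
328 235 [0.4597 0.1784 0.0908] [218 200 125]
328 238 [0.4594 0.1761 0.0909] [227 211 133]
328 241 [0.4605 0.1992 0.1419] [101  99  93]
328 244 [0.4604 0.1995 0.1461] [107 100  96]
328 247 [0.4603 0.1989 0.1482] [107  97  94]
328 250 [0.4602 0.1988 0.1513] [106 101  96]
328 253 [0.4601 0.1994 
[... 710 characters left out ...]
] [0.4243 0.2376 0.1509] [104  94  92]
256 [0.4269 0.237  0.1543] [0.4251 0.2374 0.1547] [43 34 35]
260 [0.4279 0.2371 0.1585] [0.4262 0.2378 0.1592] [26 23 25]
264 [0.428  0.2359 0.1601] [0.4267 0.237  0.1617] [0 5 0]
268 [0.4277 0.2339 0.1603] [0.4278 0.2375 0.166 ] [0 7 0]
272 [0.4274 0.232  0.1608] [0.4281 0.2367 0.1681] [19 27 12]
276 [0.4273 0.2304 0.1616] [0.4284 0.2359 0.1701] [25 22 25]
280 [0.4271 0.2287 0.1623] [0.4279 0.2337 0.1697] [6 4 2]
284 [0.427  0.2271 0.1631] [0.4272 0.231  0.1688] [14 13  3]
288 [0.4268 0.2252 0.1636] [0.4273 0.23   0.1703] [17 17 11]
292 [0.4262 0.2227 0.1631] [0.427  0.2279 0.1703] [ 5  1 11]
296 [0.4261 0.2211 0.1641] [0.4273 0.2273 0.1723] [ 7 17 14]
```

View pics/w6c.png

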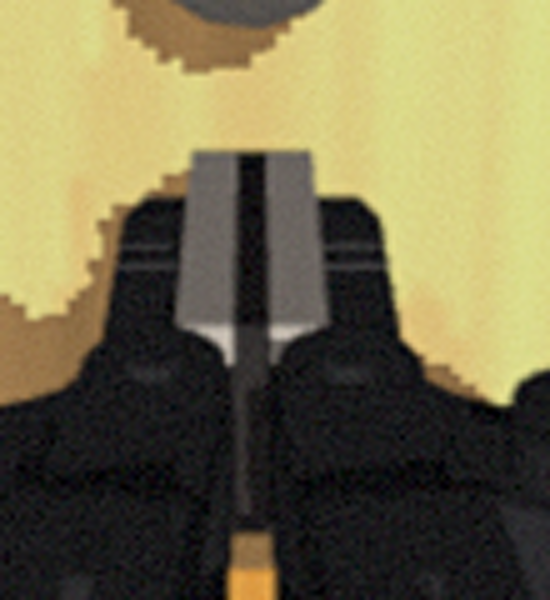

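The shut pads' tips measure z = 0.141 in the wrist depth, against a reported TCP z of 0.103. The real fingertips therefore sit about 38 mm short of the reported TCP, which is why the fingers closed above the knob. I'll correct for that, going down stepwise and checking force.

Request:
arm_command(rows=[[1,0,-0.3,0,0,0,6],[1.2,0,0,0,0,0,6],[1.3,0,0,0,0,0,6],[0,0,0,0,0,0,6],[0,0,1,0,0,0,6],[0,0,1,0,0,0,6],[0,0,1,0,0,0,6],[0,0,0,0,0,0,6]])

```text
time: 6.9
eef_pos: [0.4584, 0.2235, 0.0745]
tool_rot: [0.747, 0.665, -0.002, -0.001]
ft_force: [0.0, 0.4, -0.1]
grip_width: 0.0602
```

```bash
python3 - <<'E'
from h import *
from bench import *
m=grab('wrist','w7');crop(m,200,150,440,350,3.2,'w7.png');P=cloud(m)
s=get_state();print(s['eef_pos'],s['ft_force'],s['grip_width'])
E
```

```text
[0.45890508 0.22368719 0.07540386] [-0.51012053 -0.11962568  0.52741584] 0.06032920409527564
```

View pics/w7.png

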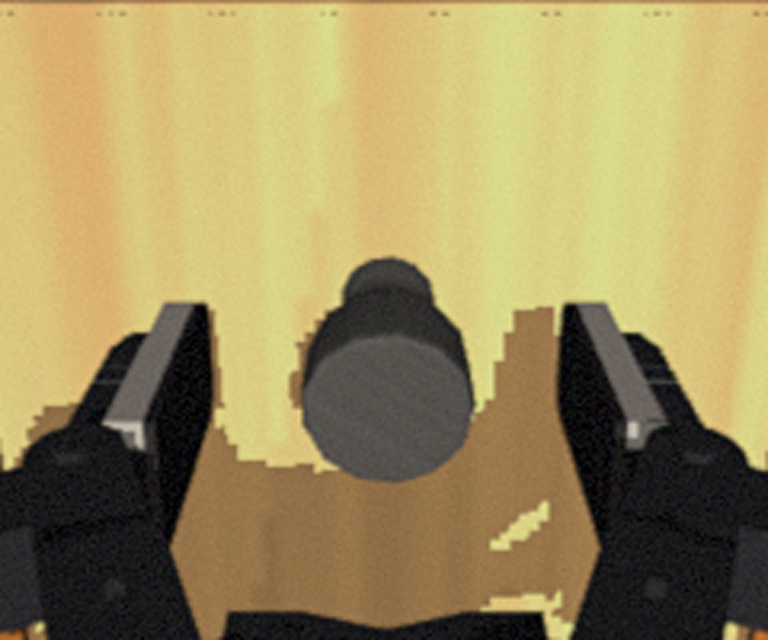

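Request:
arm_command(rows=[[0,0,0.9,0,0,0,6],[0,0,0,0,0,0,3.5],[0,0,0,0,0,0,1],[0,0,0,0,0,0,1],[0,0,0,0,0,0,1],[0,0,0,0,0,0,1],[0,0,0,0,0,0,1],[0,0,0,0,0,0,1]])

```text
time: 7.75
eef_pos: [0.4591, 0.2241, 0.0676]
tool_rot: [0.746, 0.665, -0.0, -0.0]
ft_force: [-4.2, 0.1, 5.2]
grip_width: 0.0257
```

Request:
arm_command(rows=[[-1,0,0,0,0,0,1],[-2,0,0,0,0,0,1],[-2.5,0,0,0,0,0,1],[-2.5,0,0,0,0,0,1],[-2.5,0,0,0,0,0,1],[-2.5,0,0,0,0,0,1],[-2,0,0,0,0,0,1],[-1,0,0,0,0,0,1]])

```text
time: 8.55
eef_pos: [0.4415, 0.0706, 0.0677]
tool_rot: [0.748, 0.663, 0.006, -0.005]
ft_force: [5.9, 63.0, 2.3]
grip_width: 0.0258
```

```bash
python3 - <<'E'
from h import *
from bench import *
m=grab('wrist','w8');crop(m,0,0,640,400,1.25,'w8.png')
s=get_state();print(s['eef_pos'],s['ft_force'],s['grip_width'])
E
```

```text
[0.44144725 0.07017011 0.06766098] [ 2.25230415 41.44326629  4.06725209] 0.025754416819256443
```

View pics/w8.png

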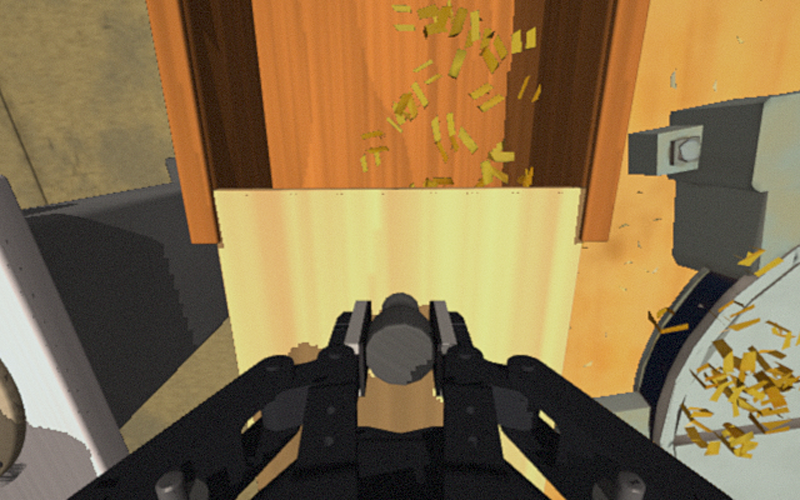

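```bash
cat >> h.py <<'E'
a=np.radians(111.4);by=np.array([np.cos(a),np.sin(a),0]);bx=np.array([by[1],-by[0],0])
nn=np.cos(np.radians(30))*np.array([0,0,1])+np.sin(np.radians(30))*by
sl=np.cos(np.radians(30))*by-np.array([0,0,.5])
o=np.array([.49,-.33,.056])+nn*-0.012718
TM=o+.0838*bx+.001*sl+.030*nn
GR=R.from_matrix(np.stack([np.cross(bx,-nn),bx,-nn],1))
E
python3 - <<'E'
from h import *
from bench import *
t=load('top0.npz');P=cloud(t);x,y,z=P[...,0],P[...,1],P[...,2]
for x0 in np.arange(.44,.72,.04):
    print(round(x0,2),[round(float(z[(x>=x0)&(x<x0+.04)&(y>=y0)&(y<y0+.05)].max(initial=0)),2) for y0 in np.arange(-.4,.15,.05)])
print('TM',TM)
s=get_state()
G=TM+nn*.008; S=G-nn*.0567+nn*.11
print('S',S,'final',G-nn*.0567)
T=R.from_quat(s['tool_rot']);p=s['eef_pos']+np.array([0,0,.16])
r,p2,q2=plan(p,T,S,GR,12,6.0);show(r)
E
```

```text
0.44 [0.18, 0.16, 0.06, 0.01, 0.01, 0.02, 0.01, 0.01, 0.02, 0.09, 0.1]
0.48 [0.18, 0.17, 0.06, 0.01, 0.01, 0.02, 0.01, 0.01, 0.02, 0.1, 0.1]
0.52 [0.18, 0.18, 0.11, 0.01, 0.01, 0.01, 0.06, 0.01, 0.01, 0.1, 0.1]
0.56 [0.17, 0.18, 0.11, 0.06, 0.01, 0.01, 0.25, 0.25, 0.08, 0.01, 0.03]
0.6 [0.14, 0.18, 0.16, 0.06, 0.06, 0.07, 0.31, 0.31, 0.08, 0.07, 0.07]
0.64 [0.28, 0.28, 0.07, 0.07, 0.06, 0.06, 0.34, 0.34, 0.08, 0.08, 0.07]
0.68 [0.26, 0.22, 0.07, 0.29, 0.3, 0.3, 0.35, 0.35, 0.06, 0.06, 0.06]
TM [ 0.56455358 -0.29057175  0.07046665]
S [ 0.55337011 -0.26203489  0.12355401] final [ 0.57343833 -0.31324296  0.02829121]
[[-2.65, 1.26, 0.83, -0.59, -2.52, -2.31, 6.0], [-2.66, 1.14, 0.96, -0.59, -2.52, -2.31, 6.0], [-2.65, 1.02, 1.09, -0.59, -2.52, -2.31, 6.0], [-2.65, 0.9, 1.21, -0.59, -2.52, -2.31, 6.0], [-2.62, 0.78, 1.34, -0.59, -2.52, -2.31, 6.0], [-2.59, 0.67, 1.46, -0.59, -2.52, -2.31, 6.0], [-2.55, 0.54, 1.58, -0.59, -2.52, -2.31, 6.0], [-2.5, 0.43, 1.7, -0.59, -2.52, -2.31, 6.0]]
[[-2.43, 0.31, 1.8, -0.59, -2.52, -2.31, 6.0], [-2.36, 0.19, 1.92, -0.59, -2.52, -2.31, 6.0], [-2.28, 0.08, 2.02, -0.59, -2.52, -2.31, 6.0], [-2.19, -0.03, 2.12, -0.59, -2.52, -2.31, 6.0]]
```

Request:
arm_command(rows=[[0.4,0,0,0,0,0,1],[0,0,0,0,0,0,4],[0,0,0,0,0,0,6],[0,0,0,0,0,0,6],[0,0,-4,0,0,0,6],[0,0,-4,0,0,0,6],[0,0,-4,0,0,0,6],[0,0,-4,0,0,0,6]])

```text
time: 9.4
eef_pos: [0.4413, 0.0688, 0.229]
tool_rot: [0.747, 0.665, 0.0, 0.0]
ft_force: [0.3, 0.1, -0.5]
grip_width: 0.0605
```

```bash
python3 - <<'E'
from h import *
from bench import *
m=grab('top','t2');crop(m,195,140,415,245,3.6,'t2.png')
s=get_state();T=R.from_quat(s['tool_rot']);p=s['eef_pos'];print(p,s['joint_pos'])
G=TM+nn*.008; S=G-nn*.0567+nn*.13
half=T*R.from_rotvec((T.inv()*GR).as_rotvec()*.5)
r,p2,q2=plan(p,T,[.45,-.13,.23],half,8,6.0);show(r)
r,p2,q2=plan(p2,q2,S,GR,8,6.0);show(r)
E
```

```text
[0.44386984 0.06861271 0.2351775 ] [-1.11159577e-01  1.68790108e-01  1.49287585e+00 -2.49330162e-04
  1.46859614e+00  3.56669407e-03]
[[-2.46, 0.36, 0.07, -0.42, -1.83, -1.72, 6.0], [-2.46, 0.28, 0.15, -0.42, -1.83, -1.72, 6.0], [-2.47, 0.21, 0.23, -0.42, -1.83, -1.72, 6.0], [-2.46, 0.14, 0.31, -0.42, -1.83, -1.72, 6.0], [-2.45, 0.05, 0.39, -0.42, -1.83, -1.72, 6.0], [-2.44, -0.01, 0.47, -0.42, -1.83, -1.72, 6.0], [-2.42, -0.1, 0.54, -0.42, -1.83, -1.72, 6.0], [-2.4, -0.17, 0.63, -0.42, -1.83, -1.72, 6.0]]
[[-1.33, 0.99, 1.55, -0.42, -1.82, -1.72, 6.0], [-1.3, 0.94, 1.6, -0.42, -1.82, -1.72, 6.0], [-1.28, 0.9, 1.65, -0.42, -1.82, -1.72, 6.0], [-1.26, 0.84, 1.69, -0.42, -1.82, -1.72, 6.0], [-1.22, 0.79, 1.74, -0.42, -1.82, -1.72, 6.0], [-1.19, 0.74, 1.78, -0.42, -1.82, -1.72, 6.0], [-1.15, 0.69, 1.83, -0.42, -1.82, -1.72, 6.0], [-1.12, 0.65, 1.86, -0.42, -1.82, -1.72, 6.0]]
```

View pics/t2.png

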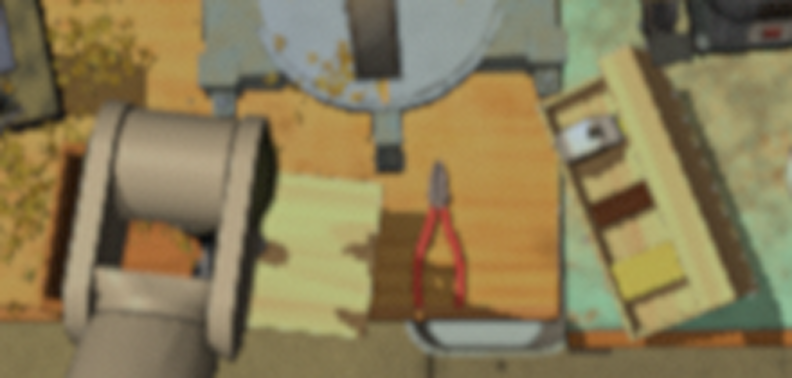

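The lid is open: its edge moved from crop x=243 to x=380, about 0.155 m. Now to the bin.

Request:
arm_command(rows=[[-2.46,0.36,0.07,-0.42,-1.83,-1.72,6],[-2.46,0.28,0.15,-0.42,-1.83,-1.72,6],[-2.46,0.21,0.23,-0.42,-1.83,-1.72,6],[-2.46,0.14,0.31,-0.42,-1.83,-1.72,6],[-2.45,0.05,0.39,-0.42,-1.83,-1.72,6],[-2.44,0,0.47,-0.42,-1.83,-1.72,6],[-2.42,-0.1,0.54,-0.42,-1.83,-1.72,6],[-2.4,-0.17,0.63,-0.42,-1.83,-1.72,6]])

```text
time: 10.25
eef_pos: [0.4477, -0.1307, 0.2215]
tool_rot: [0.655, 0.744, -0.076, 0.107]
ft_force: [0.1, 0.1, 1.0]
grip_width: 0.0599
```

Request:
arm_command(rows=[[-1.33,1,1.55,-0.42,-1.82,-1.72,6],[-1.3,0.95,1.6,-0.42,-1.82,-1.72,6],[-1.28,0.9,1.65,-0.42,-1.82,-1.72,6],[-1.26,0.85,1.7,-0.42,-1.82,-1.72,6],[-1.22,0.8,1.75,-0.42,-1.82,-1.72,6],[-1.19,0.75,1.8,-0.42,-1.82,-1.72,6],[-1.15,0.7,1.85,-0.42,-1.82,-1.72,6],[-1.12,0.65,1.85,-0.42,-1.82,-1.72,6]])

```text
time: 11.05
eef_pos: [0.5475, -0.2528, 0.1301]
tool_rot: [0.543, 0.8, -0.148, 0.209]
ft_force: [1.1, -0.6, 0.3]
grip_width: 0.0602
```

```bash
python3 - <<'E'
from h import *
from bench import *
m=grab('wrist','w9');crop(m,0,0,640,400,1.25,'w9.png')
s=get_state();T=R.from_quat(s['tool_rot']);p=s['eef_pos'];print(p,s['joint_pos'],s['ft_force'],np.degrees((T.inv()*GR).as_rotvec()))
G=TM+nn*.008; S=G-nn*.0567+nn*.13;print(S, T.inv().apply(S-p))
print('tape proj',proj(m,np.array([TM,TM+.03*nn]))*1.25,'grasp axis',proj(m,p+T.apply([[0,0,-.0567],[0,0,-.038]]))*1.25)
E
```

```text
[ 0.54772022 -0.25395023  0.12779568] [-0.46661189  0.42613442  1.57315207 -0.48567169  0.80844331 -0.56636788] [ 0.09758206 -1.42032724 -2.58391836] [-0.54453177 -0.31637939  0.50175905]
[ 0.54972134 -0.25272434  0.14087452] [-0.00613897  0.00214664 -0.01158741]
tape proj [[403.24285331 255.59596823]
 [403.34152999 270.11112811]] grasp axis [[399.68783452 343.56243869]
 [399.60399854 320.13000212]]
```

View pics/w9.png

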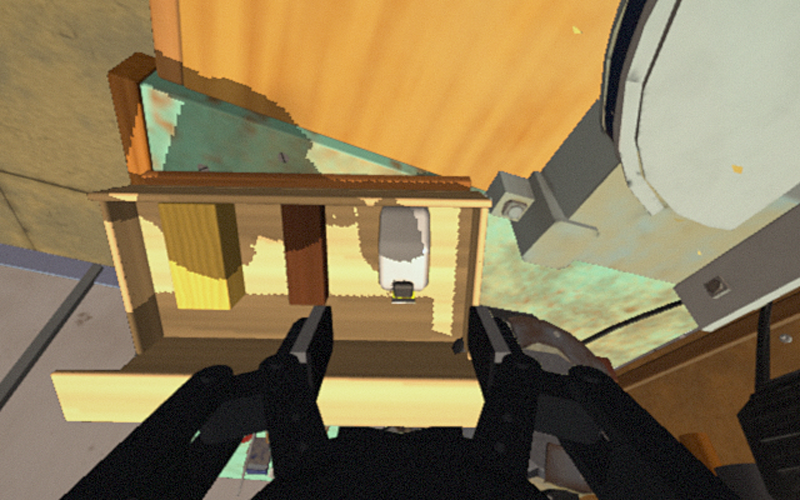

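```bash
python3 - <<'E'
from h import *
m=load('w9.npz');P=cloud(m);hsv=cv2.cvtColor(m['im'],cv2.COLOR_RGB2HSV);v,u=np.mgrid[0:400,0:640]
L=np.stack([(P-o)@bx,(P-o)@sl,(P-o)@nn],-1)
for n,(a,b) in dict(front=(403,212),mid=(403,230),mid2=(403,250),mid3=(403,265),back=(403,280),btn=(402,291),fl1=(350,240),fl2=(455,240),fl3=(350,285),fl4=(455,285),strip=(305,250),blk=(200,260),lip=(350,197),hood=(250,400),hoodedge=(350,382)).items(): print(n,L[int(b/1.25),int(a/1.25)].round(4))
t=(hsv[...,1]<60)&(u>295)&(u<350)&(v>158)&(v<245)&(L[...,2]>.015)&(L[...,2]<.08)
q=L[t];print(t.sum(),np.percentile(q,[.5,5,50,95,99.5],axis=0).round(4))
# finger tips in tool frame
s=np.array([.54772022,-.25395023,.12779568]);
from bench import get_state
T=R.from_quat(get_state()['tool_rot'])
for a,b in((322,315),(315,330),(478,315),(485,330),(300,350)):
    print(T.inv().apply(P[int(b/1.25),int(a/1.25)]-s).round(4))
E
```

```text
front [0.0829 0.0377 0.0442]
mid [0.083  0.027  0.0533]
mid2 [0.0831 0.015  0.0597]
mid3 [0.0832 0.0045 0.0597]
back [ 0.0833 -0.0073  0.0573]
btn [ 0.0825 -0.0131  0.0611]
fl1 [ 0.0396  0.0039 -0.0004]
fl2 [ 0.1268  0.0047 -0.0003]
fl3 [ 0.0381 -0.0368 -0.0004]
fl4 [ 0.129  -0.0357 -0.0002]
strip [0.0073 0.0014 0.02  ]
blk [-0.0697 -0.0038  0.0306]
lip [0.0461 0.0462 0.035 ]
hood [0.0388 0.013  0.1958]
hoodedge [ 0.0508 -0.0605  0.0951]
2552 [[ 0.0676 -0.0178  0.0366]
 [ 0.0693 -0.0112  0.0429]
 [ 0.0838  0.0167  0.0577]
 [ 0.0981  0.0378  0.0609]
 [ 0.1     0.0396  0.0626]]
[ 0.011  -0.0315 -0.0531]
[ 0.011  -0.0315 -0.0645]
[ 0.0119  0.0309 -0.055 ]
[ 0.0111  0.0316 -0.0649]
[ 0.0113 -0.0335 -0.0775]
```

```bash
sed -i 's/+.001\*sl+.030\*nn/+.006*sl+.030*nn/' h.py; python3 - <<'E'
from h import *
from bench import *
s=get_state();T=R.from_quat(s['tool_rot']);p=s['eef_pos'];print(p,np.degrees((T.inv()*GR).as_rotvec()))
E=TM+nn*.008-nn*.060
d=T.inv().apply(E-p);print(TM,d)
r,p2,q2=plan(p,T,E+nn*.06,GR,2,6.0);show(r)
r,p2,q2=plan(p2,q2,E+nn*.01,GR,4,6.0);show(r)
E
```

```text
[ 0.54772022 -0.25395023  0.12779568] [-0.54453177 -0.31637939  0.50175905]
[ 0.56297362 -0.28654016  0.06796665] [-0.00188083  0.00345416  0.12173194]
[[-0.08, 0.14, 3.09, -0.27, -0.16, 0.25, 6.0], [-0.07, 0.13, 3.08, -0.27, -0.16, 0.25, 6.0]]
[[0.0, 0.0, 1.25, -0.0, 0.0, 0.0, 6.0], [0.0, 0.0, 1.25, -0.0, 0.0, 0.0, 6.0], [0.0, 0.0, 1.25, -0.0, 0.0, 0.0, 6.0], [0.0, 0.0, 1.25, -0.0, 0.0, 0.0, 6.0]]
```

Request:
arm_command(rows=[[-0.1,0.15,3.1,-0.27,-0.16,0.25,6],[-0.1,0.15,3.1,-0.27,-0.16,0.25,6],[0,0,1.2,0,0,0,6],[0,0,1.2,0,0,0,6],[0,0,1.2,0,0,0,6],[0,0,1.2,0,0,0,6],[0,0,0,0,0,0,6],[0,0,0,0,0,0,6]])

```text
time: 11.9
eef_pos: [0.5703, -0.3036, 0.0367]
tool_rot: [0.545, 0.797, -0.145, 0.214]
ft_force: [0.7, 0.1, 0.7]
grip_width: 0.0599
```

```bash
python3 - <<'E'
from h import *
from bench import *
m=grab('wrist','w10');crop(m,0,0,640,400,1.25,'w10.png')
s=get_state();T=R.from_quat(s['tool_rot']);p=s['eef_pos'];print(p,s['ft_force'],np.degrees((T.inv()*GR).as_rotvec()))
E=TM+nn*.008-nn*.060
print(T.inv().apply(E-p))
P=cloud(m)
for n,(a,b) in dict(f=(322,315),g=(478,315)).items(): print(T.inv().apply(P[int(b/1.25),int(a/1.25)]-p).round(4))
E
```

```text
[ 0.57039309 -0.30350912  0.03703487] [-0.08171357 -1.23504505 -0.07282723] [ 0.09951977  0.01306783 -0.1831043 ]
[ 0.00056228 -0.00074587  0.01595778]
[ 0.0113 -0.0317 -0.0506]
[ 0.0116  0.0309 -0.051 ]
```

View pics/w10.png

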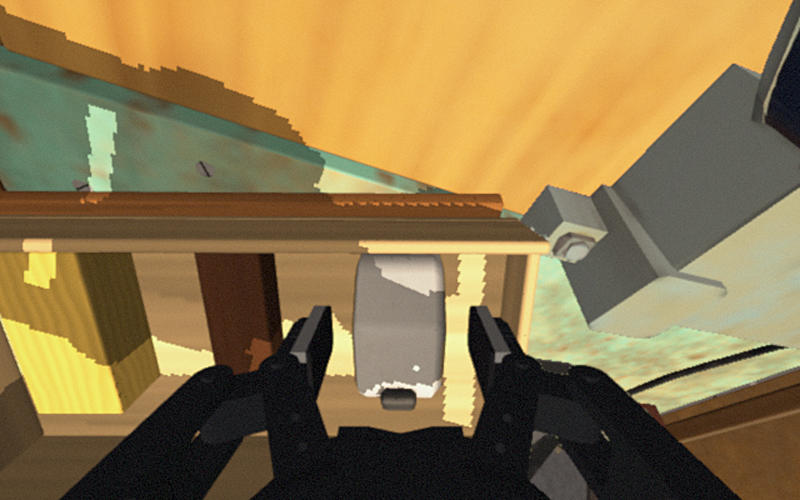

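Request:
arm_command(rows=[[0,0,0.8,0,0,0,6],[0,0,0.8,0,0,0,6],[0,0,0,0,0,0,5],[0,0,0,0,0,0,4],[0,0,0,0,0,0,2],[0,0,0,0,0,0,2],[0,0,0,0,0,0,2],[0,0,0,0,0,0,2]])

```text
time: 12.75
eef_pos: [0.5732, -0.311, 0.0227]
tool_rot: [0.545, 0.797, -0.145, 0.214]
ft_force: [-0.3, 1.4, -0.5]
grip_width: 0.0335
```

```bash
python3 - <<'E'
from h import *
from bench import *
m=grab('wrist','w11');crop(m,0,0,640,400,1.25,'w11.png')
s=get_state();T=R.from_quat(s['tool_rot']);p=s['eef_pos'];print(p,s['ft_force'],s['grip_width'])
E
```

```text
[ 0.5731977  -0.31098835  0.02275913] [0.40432693 0.53881892 0.06519983] 0.03350454817742388
```

View pics/w11.png

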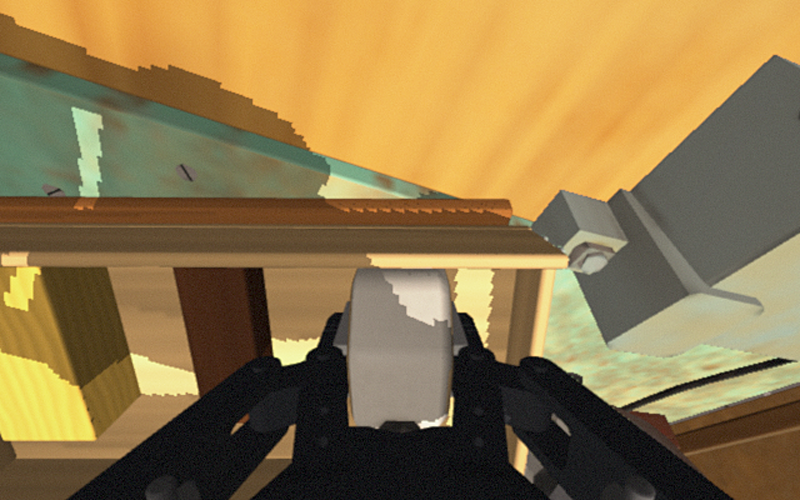

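```bash
python3 - <<'E'
from h import *
from bench import *
s=get_state();T=R.from_quat(s['tool_rot']);p=s['eef_pos']
print('tape in tool',T.inv().apply(TM-p))
p1=p+nn*.14
T2=down(-6.7);half=T*R.from_rotvec((T.inv()*T2).as_rotvec()*.5)
r,p2,q2=plan(p1,T,[.45,-.13,.23],half,8,2.0);show(r)
r,p2,q2=plan(p2,q2,[.45,.06,.22],T2,8,2.0);show(r)
E
```

```text
tape in tool [ 0.0003481  -0.00052285 -0.0523982 ]
[[1.01, -0.61, -1.83, 0.47, 1.83, 1.71, 2.0], [1.06, -0.65, -1.79, 0.47, 1.83, 1.71, 2.0], [1.09, -0.7, -1.75, 0.47, 1.83, 1.71, 2.0], [1.12, -0.75, -1.71, 0.47, 1.83, 1.71, 2.0], [1.15, -0.8, -1.66, 0.47, 1.83, 1.71, 2.0], [1.18, -0.84, -1.63, 0.47, 1.83, 1.71, 2.0], [1.21, -0.9, -1.57, 0.47, 1.83, 1.71, 2.0], [1.23, -0.94, -1.53, 0.47, 1.83, 1.71, 2.0]]
[[2.31, 0.3, -0.48, 0.47, 1.84, 1.7, 2.0], [2.33, 0.22, -0.41, 0.47, 1.84, 1.7, 2.0], [2.35, 0.15, -0.33, 0.47, 1.84, 1.7, 2.0], [2.37, 0.08, -0.26, 0.47, 1.84, 1.7, 2.0], [2.37, 0.0, -0.19, 0.47, 1.84, 1.7, 2.0], [2.37, -0.06, -0.1, 0.47, 1.84, 1.7, 2.0], [2.38, -0.14, -0.03, 0.47, 1.84, 1.7, 2.0], [2.37, -0.21, 0.04, 0.47, 1.84, 1.7, 2.0]]
```

Request:
arm_command(rows=[[0,0,-0.5,0,0,0,2],[0,0,-1.5,0,0,0,2],[0,0,-2,0,0,0,2],[0,0,-2,0,0,0,2],[0,0,-2,0,0,0,2],[0,0,-2,0,0,0,2],[0,0,-2,0,0,0,2],[0,0,-2,0,0,0,2]])

```text
time: 13.6
eef_pos: [0.5466, -0.2449, 0.1446]
tool_rot: [0.545, 0.797, -0.145, 0.214]
ft_force: [-0.4, 0.7, -2.7]
grip_width: 0.0331
```

Lifted, with about 3 N of weight on the wrist. Next I'll traverse in front of the saw.

Request:
arm_command(rows=[[1.0,-0.6,-1.8,0.47,1.83,1.71,2],[1.05,-0.65,-1.8,0.47,1.83,1.71,2],[1.1,-0.7,-1.75,0.47,1.83,1.71,2],[1.1,-0.75,-1.7,0.47,1.83,1.71,2],[1.15,-0.8,-1.65,0.47,1.83,1.71,2],[1.2,-0.85,-1.6,0.47,1.83,1.71,2],[1.2,-0.9,-1.55,0.47,1.83,1.71,2],[1.25,-0.95,-1.5,0.47,1.83,1.71,2]])

```text
time: 14.4
eef_pos: [0.4487, -0.1293, 0.2293]
tool_rot: [0.657, 0.742, -0.073, 0.108]
ft_force: [0.2, -0.9, -3.5]
grip_width: 0.033
```

Request:
arm_command(rows=[[2.3,0.3,-0.48,0.47,1.84,1.7,2],[2.35,0.22,-0.4,0.47,1.84,1.7,2],[2.35,0.15,-0.33,0.47,1.84,1.7,2],[2.35,0.08,-0.26,0.47,1.84,1.7,2],[2.35,0,-0.2,0.47,1.84,1.7,2],[2.35,-0.06,-0.1,0.47,1.84,1.7,2],[2.4,-0.14,0,0.47,1.84,1.7,2],[2.4,-0.2,0,0.47,1.84,1.7,2]])

```text
time: 15.2
eef_pos: [0.4491, 0.0608, 0.2191]
tool_rot: [0.747, 0.664, 0.0, -0.001]
ft_force: [0.2, -0.1, -3.2]
grip_width: 0.033
```

```bash
python3 - <<'E'
from h import *
from bench import *
m=grab('wrist','w12');crop(m,0,0,640,400,1.25,'w12.png')
s=get_state();T=R.from_quat(s['tool_rot']);p=s['eef_pos'];print(p,s['ft_force'],s['grip_width'],np.degrees((T.inv()*down(-6.7)).as_rotvec()))
# target
tp=np.array([.4545,.204,.20]);E=tp-T.apply([0,0,-.0524]);
r,p2,q2=plan(p,T,E,down(-6.7),8,2.0);show(r);print(E)
E
```

```text
[0.44896892 0.06308423 0.21899317] [-0.97338302  1.85793997 -3.24725122] 0.03345866131672734 [-0.15350842 -0.27878165 -0.04754442]
[[1.76, -0.14, 0.9, -0.02, -0.03, -0.01, 2.0], [1.75, -0.14, 0.9, -0.02, -0.03, -0.01, 2.0], [1.76, -0.13, 0.9, -0.02, -0.03, -0.01, 2.0], [1.76, -0.14, 0.9, -0.02, -0.03, -0.01, 2.0], [1.76, -0.14, 0.9, -0.02, -0.03, -0.01, 2.0], [1.75, -0.14, 0.89, -0.02, -0.03, -0.01, 2.0], [1.76, -0.13, 0.9, -0.02, -0.03, -0.01, 2.0], [1.76, -0.14, 0.89, -0.02, -0.03, -0.01, 2.0]]
[0.45439043 0.20426964 0.14760081]
```

View pics/w12.png

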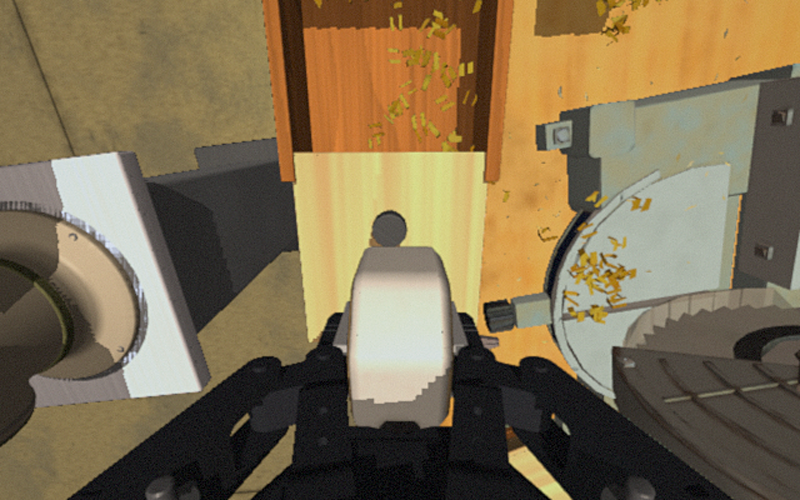

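Request:
arm_command(rows=[[1.75,-0.14,0.9,0,0,0,2],[1.75,-0.14,0.9,0,0,0,2],[1.75,-0.14,0.9,0,0,0,2],[1.75,-0.14,0.9,0,0,0,2],[1.75,-0.14,0.9,0,0,0,2],[1.75,-0.14,0.9,0,0,0,2],[1.75,-0.14,0.9,0,0,0,2],[1.75,-0.14,0.9,0,0,0,2]])

```text
time: 16.05
eef_pos: [0.4546, 0.2005, 0.1469]
tool_rot: [0.747, 0.665, -0.0, -0.0]
ft_force: [0.5, -0.6, -3.2]
grip_width: 0.0331
```

```bash
python3 - <<'E'
from h import *
from bench import *
m=grab('wrist','w13');crop(m,0,0,640,400,1.25,'w13.png')
s=get_state();T=R.from_quat(s['tool_rot']);p=s['eef_pos'];print(p,s['ft_force'],s['grip_width'],np.degrees((T.inv()*down(-6.7)).as_rotvec()))
P=cloud(m)
L=T.inv().apply((P-p).reshape(-1,3)).reshape(P.shape)
for a,b in((400,280),(400,310),(400,350),(400,400),(440,310),(440,380),(360,380)): print(a,b,L[int(b/1.25),int(a/1.25)].round(4),P[int(b/1.25),int(a/1.25)].round(4))
for a,b in((330,150),(400,150),(470,150)): print('floor',P[int(b/1.25),int(a/1.25)].round(4))
E
```

```text
[0.45381915 0.20230653 0.14551483] [-1.58098582  0.60490303 -5.03619926] 0.03323252630063133 [-0.19212636 -0.036719    0.11060126]
400 280 [ 0.0312  0.0003 -0.0659] [0.4579 0.2332 0.2114]
400 310 [ 0.0237  0.0003 -0.0735] [0.4571 0.2258 0.219 ]
400 350 [ 0.0137  0.0003 -0.0813] [0.4559 0.2158 0.2269]
400 400 [-0.0049  0.0003 -0.0824] [0.4538 0.1973 0.2279]
440 310 [ 0.0243  0.0134 -0.0746] [0.4701 0.2248 0.2201]
440 380 [ 0.0043  0.013  -0.0839] [0.4675 0.205  0.2294]
360 380 [ 0.0037 -0.0126 -0.0831] [0.442  0.2073 0.2287]
floor [0.4029 0.2749 0.0136]
floor [0.462 0.268 0.01 ]
floor [0.52   0.2616 0.0194]
```

View pics/w13.png

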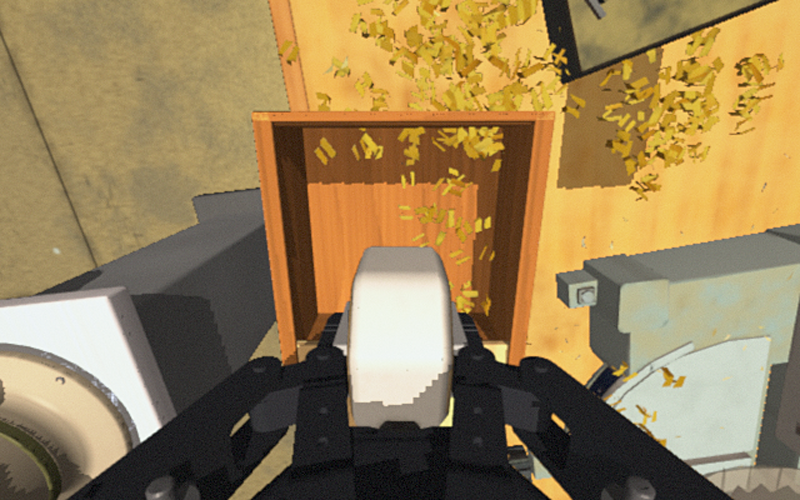

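Request:
arm_command(rows=[[0,0,2,0,0,0,2],[0,0,2.5,0,0,0,2],[0,0,2.5,0,0,0,2],[0,0,2.5,0,0,0,2],[0,0,2.5,0,0,0,2],[0,0,1.5,0,0,0,2],[0,0,1,0,0,0,2],[0,0,0,0,0,0,2]])

```text
time: 16.9
eef_pos: [0.4545, 0.1996, 0.0015]
tool_rot: [0.747, 0.665, -0.001, -0.001]
ft_force: [-0.3, -0.1, -2.7]
grip_width: 0.0337
```

Request:
arm_command(rows=[[0,0,0.5,0,0,0,2],[0,0,0.4,0,0,0,2],[0,0,0.3,0,0,0,2],[0,0,0.2,0,0,0,2],[0,0,0,0,0,0,2],[0,0,0,0,0,0,2],[0,0,0,0,0,0,2],[0,0,0,0,0,0,2]])

```text
time: 17.7
eef_pos: [0.4551, 0.1999, -0.0118]
tool_rot: [0.747, 0.665, -0.0, -0.0]
ft_force: [0.1, -0.0, -3.0]
grip_width: 0.0338
```

Request:
arm_command(rows=[[0,0,0.1,0,0,0,2],[0,0,0.1,0,0,0,2],[0,0,0.1,0,0,0,2],[0,0,0,0,0,0,2],[0,0,0,0,0,0,2],[0,0,0,0,0,0,2],[0,0,0,0,0,0,2],[0,0,0,0,0,0,2]])

```text
time: 18.5
eef_pos: [0.4553, 0.1999, -0.0125]
tool_rot: [0.747, 0.665, 0.001, 0.0]
ft_force: [-8.6, -3.4, 29.2]
grip_width: 0.0337
```

It touched the floor: the force jumped from -3 to +29 N at TCP z -0.0125. I'll ease off and release.

Request:
arm_command(rows=[[0,0,-0.1,0,0,0,2],[0,0,-0.05,0,0,0,2],[0,0,0,0,0,0,4],[0,0,0,0,0,0,5],[0,0,0,0,0,0,5.5],[0,0,0,0,0,0,5.5],[0,0,0,0,0,0,5.5],[0,0,0,0,0,0,5.5]])

```text
time: 19.3
eef_pos: [0.4551, 0.1999, -0.0135]
tool_rot: [0.747, 0.665, -0.0, -0.0]
ft_force: [0.2, -0.1, -0.7]
grip_width: 0.055
```

```bash
python3 - <<'E'
from h import *
from bench import *
m=grab('wrist','w14');crop(m,0,0,640,400,1.25,'w14.png')
s=get_state();p=s['eef_pos'];print(p,s['ft_force'],s['grip_width'])
E
```

```text
[ 0.45507309  0.19988539 -0.01350371] [-0.07527876 -0.00964003 -0.95302459] 0.05458654364097347
```

View pics/w14.png

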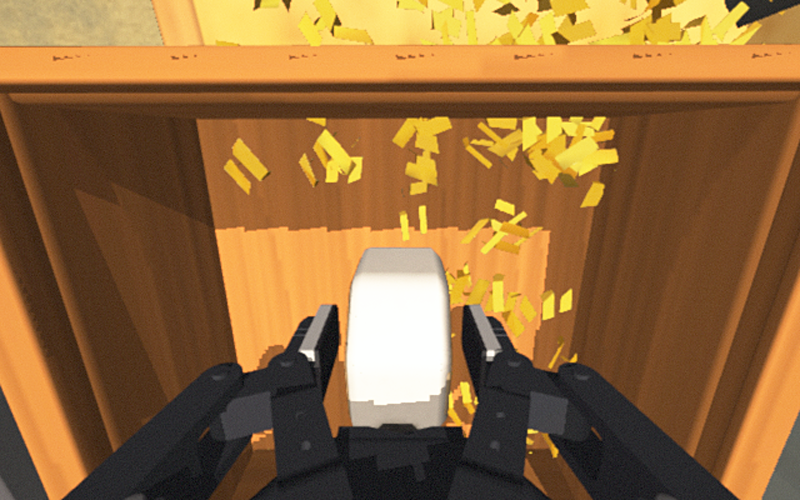

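Request:
arm_command(rows=[[0,0,-1.5,0,0,0,5.5],[0,0,-3,0,0,0,5.5],[0,0,-4,0,0,0,5.5],[0,0,-4,0,0,0,6],[0,0,-4,0,0,0,6],[-2,0,-4,0,0,0,6],[-3,0,-2,0,0,0,6],[-3,0,0,0,0,0,6]])

```text
time: 20.15
eef_pos: [0.4468, 0.1197, 0.2144]
tool_rot: [0.747, 0.665, 0.002, 0.002]
ft_force: [-0.1, -0.6, -0.3]
grip_width: 0.0602
```

```bash
python3 - <<'E'
from h import *
from bench import *
m=grab('wrist','w15');crop(m,0,0,640,400,1.25,'w15.png')
s=get_state();T=R.from_quat(s['tool_rot']);p=s['eef_pos'];print(p,s['ft_force'],s['grip_width'])
P=cloud(m);z=P[...,2]
mx=m['im'].max(2);v,u=np.mgrid[0:400,0:640]
k=(z>.123)&(z<.136)&(mx<110)&(abs(P[...,0]-.44)<.04)&(abs(P[...,1]-.07)<.05)
kp=P[k];print('knob',k.sum(),kp.mean(0),kp.min(0),kp.max(0))
t=(z>.04)&(z<.08)&(abs(P[...,0]-.455)<.03)&(abs(P[...,1]-.2)<.05);q=P[t];print('tape',t.sum(),q.mean(0),np.percentile(q,[1,99],axis=0),np.percentile(q[:,2],95))
E
```

```text
[0.44584928 0.11651128 0.21288956] [ 2.13672313 -0.88018304 -0.46083888] 0.059993546646868
knob 528 [0.44098002 0.07303343 0.12945471] [0.4276757  0.0590466  0.12304337] [0.45407311 0.08463274 0.13193698]
tape 1855 [0.45395261 0.20205053 0.06412621] [[0.43531236 0.16812053 0.04235073]
 [0.47249557 0.23318276 0.07226326]] 0.07071492352647238
```

View pics/w15.png

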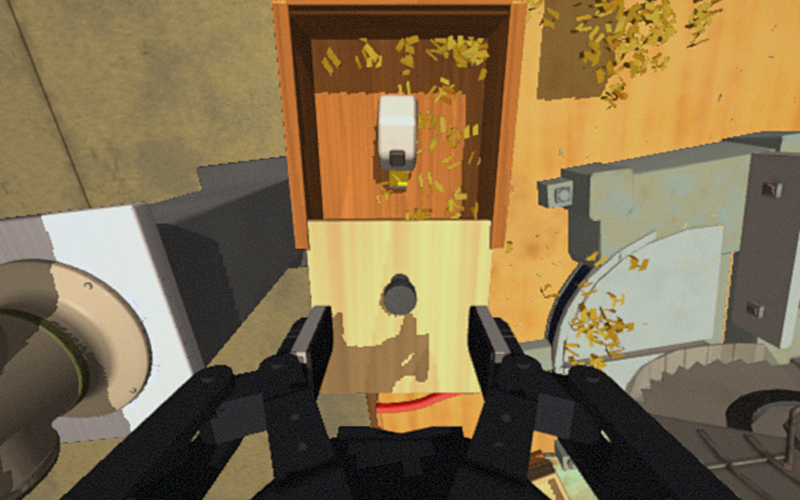

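Request:
arm_command(rows=[[-2.4,0.1,0,0,0,0,6],[-2.4,0,0,0,0,0,6],[0,0,3,0,0,0,6],[0,0,3,0,0,0,6],[0,0,3,0,0,0,6],[0,0,2.5,0,0,0,6],[0,0,1.5,0,0,0,6],[0,0,0,0,0,0,6]])

```text
time: 21.0
eef_pos: [0.44, 0.0727, 0.0799]
tool_rot: [0.747, 0.665, -0.002, -0.002]
ft_force: [-0.4, -0.6, 0.1]
grip_width: 0.06
```

```bash
python3 - <<'E'
from h import *
from bench import *
m=grab('wrist','w16');crop(m,200,150,440,350,3.2,'w16.png')
s=get_state();p=s['eef_pos'];print(p,s['ft_force'],s['grip_width'])
P=cloud(m);z=P[...,2];k=(z>.123)&(z<.136)&(m['im'].max(2)<110)&(abs(P[...,0]-.44)<.02)&(abs(P[...,1]-.07)<.03)
print(P[k].mean(0),P[k].min(0),P[k].max(0))
E
```

```text
[0.44081197 0.07266274 0.08117453] [ 0.20034284 -0.62122216 -0.40740355] 0.059886682025027366
[0.44106872 0.07329319 0.12935728] [0.42782739 0.05793909 0.12303325] [0.45433011 0.08503287 0.13207248]
```

View pics/w16.png

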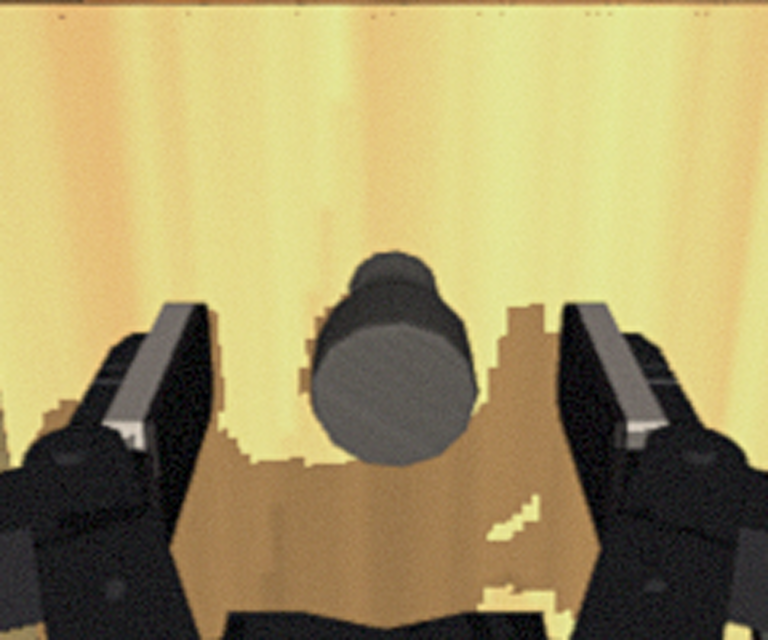

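Down another 1.3 cm, then pinch.

Request:
arm_command(rows=[[0,0,0.8,0,0,0,6],[0,0,0.5,0,0,0,6],[0,0,0,0,0,0,3.5],[0,0,0,0,0,0,1],[0,0,0,0,0,0,1],[0,0,0,0,0,0,1],[0,0,0,0,0,0,1],[0,0,0,0,0,0,1]])

```text
time: 21.85
eef_pos: [0.4417, 0.0726, 0.069]
tool_rot: [0.747, 0.665, 0.0, 0.0]
ft_force: [0.4, -0.1, 4.9]
grip_width: 0.0255
```

Request:
arm_command(rows=[[1,0,0,0,0,0,1],[2,0,0,0,0,0,1],[2.3,0,0,0,0,0,1],[2.3,0,0,0,0,0,1],[2.3,0,0,0,0,0,1],[2.3,0,0,0,0,0,1],[2,0,0,0,0,0,1],[0.8,0,0,0,0,0,1]])

```text
time: 22.65
eef_pos: [0.4589, 0.2228, 0.069]
tool_rot: [0.747, 0.665, 0.0, 0.0]
ft_force: [-1.0, -1.5, 7.7]
grip_width: 0.0254
```

Request:
arm_command(rows=[[0.2,0,0,0,0,0,1],[0.2,0,0,0,0,0,1],[0.2,0,0,0,0,0,1],[0,0,0,0,0,0,1],[0,0,0,0,0,0,1],[0,0,0,0,0,0,1],[0,0,0,0,0,0,1],[0,0,0,0,0,0,1]])

```text
time: 23.45
eef_pos: [0.4595, 0.2277, 0.069]
tool_rot: [0.747, 0.665, 0.0, -0.0]
ft_force: [-1.2, 1.3, 5.9]
grip_width: 0.0259
```

Request:
arm_command(rows=[[0.2,0,0,0,0,0,1],[0.2,0,0,0,0,0,1],[0,0,0,0,0,0,1],[0,0,0,0,0,0,1],[0,0,0,0,0,0,1],[0,0,0,0,0,0,1],[0,0,0,0,0,0,1],[0,0,0,0,0,0,1]])

```text
time: 24.25
eef_pos: [0.4598, 0.2311, 0.069]
tool_rot: [0.747, 0.665, -0.0, 0.0]
ft_force: [-0.6, -3.1, 6.3]
grip_width: 0.0258
```

```bash
python3 - <<'E'
from h import *
from bench import *
m=grab('wrist','w17');crop(m,0,0,640,400,1.25,'w17.png')
s=get_state();p=s['eef_pos'];print(p,s['ft_force'],s['grip_width'])
E
```

```text
[0.45985943 0.23109066 0.06904638] [-1.44371807 -3.22595987  7.13515524] 0.025874778255549027
```

View pics/w17.png

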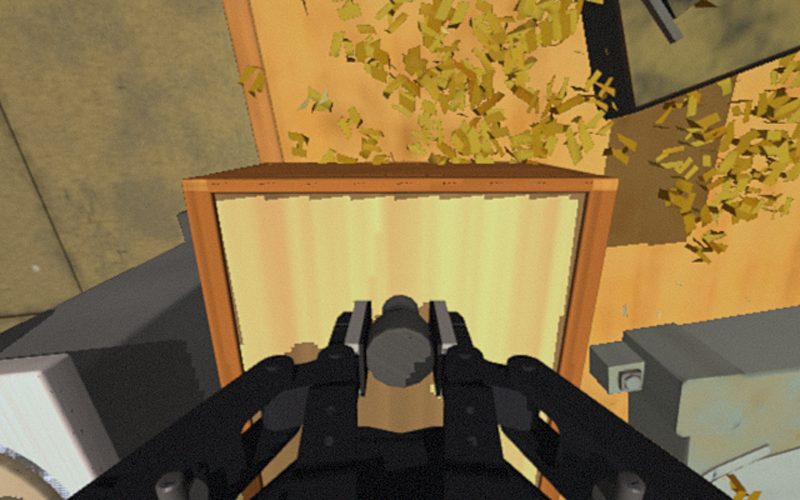

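The lid now nearly meets the stop wall; it evidently started a few mm open. I'll keep pushing until the force rises.

Request:
arm_command(rows=[[0.2,0,0,0,0,0,1],[0.2,0,0,0,0,0,1],[0,0,0,0,0,0,1],[0,0,0,0,0,0,1],[0,0,0,0,0,0,1],[0,0,0,0,0,0,1],[0,0,0,0,0,0,1],[0,0,0,0,0,0,1]])

```text
time: 25.1
eef_pos: [0.4597, 0.2309, 0.069]
tool_rot: [0.747, 0.665, -0.004, 0.002]
ft_force: [-3.8, -26.8, 12.2]
grip_width: 0.0257
```

At the stop: 27 N and no further motion. I'll relax, release and retreat.

Request:
arm_command(rows=[[-0.3,0,0,0,0,0,1],[0,0,0,0,0,0,4],[0,0,0,0,0,0,6],[0,0,0,0,0,0,6],[0,0,-3,0,0,0,6],[0,0,-4,0,0,0,6],[0,0,-4,0,0,0,6],[0,0,-4,0,0,0,6]])

```text
time: 25.9
eef_pos: [0.4597, 0.2327, 0.2201]
tool_rot: [0.747, 0.665, -0.0, -0.0]
ft_force: [1.0, 0.4, -1.0]
grip_width: 0.06
```

Request:
arm_command(rows=[[-3,0,-2,0,0,0,6],[-4,0,0,0,0,0,6],[-3,0,0,0,0,0,6],[-2,0,0,0,0,0,6],[0,0,0,0,0,0,6],[0,0,0,0,0,0,6],[0,0,0,0,0,0,6],[0,0,0,0,0,0,6]])

```text
time: 26.7
eef_pos: [0.4461, 0.1141, 0.2384]
tool_rot: [0.747, 0.665, -0.0, -0.0]
ft_force: [-0.1, 0.5, 0.2]
grip_width: 0.06
```

```bash
python3 - <<'E'
from h import *
from bench import *
m=grab('wrist','w18');crop(m,0,0,640,400,1.25,'w18.png')
t=grab('top','t3');crop(t,195,140,435,260,3.3,'t3.png')
s=get_state();p=s['eef_pos'];print(s['time'],p,s['ft_force'],np.abs(s['qvel']).max())
P=cloud(m);z=P[...,2];k=(z>.123)&(z<.136)&(m['im'].max(2)<110)&(abs(P[...,0]-.46)<.03)&(abs(P[...,1]-.23)<.04)
q=P[k];print('knob',q.mean(0),q.min(0),q.max(0))
E
```

```text
26.8 [0.44607701 0.11393101 0.23843697] [ 0.31588884  0.3291318  -0.04346301] 0.006992583735328897
knob [0.45908293 0.22865829 0.12976187] [0.44643721 0.21510314 0.12324293] [0.47201966 0.24207607 0.13259847]
```

View pics/w18.png

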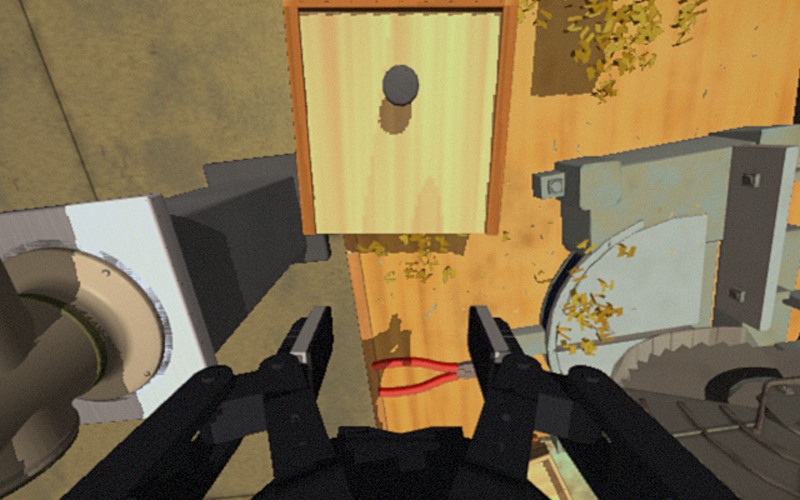

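View pics/t3.png

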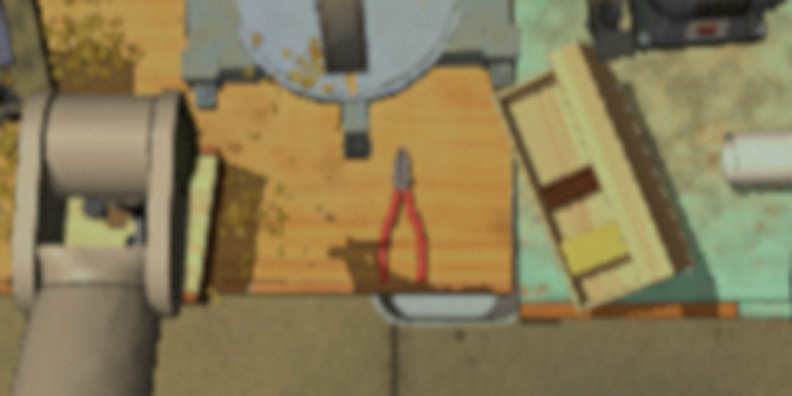

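The lid has no dark gap left at the stop wall (w18, around (400,10)). The knob sits about 5 mm further shut than at the start. In the bin, only the dark and pale offcuts remain, and the pliers haven't moved.

```bash
python3 -c "
from bench import *
print(hand_in())"
```

```text
the job is handed in; nothing more can be done
None
```

The tape measure is in the toolbox with the lid shut, and I handed the job in at about 27 s; hand-in reports no verdict. I slid the lid about 0.155 m open by its knob and gripped the tape measure across its flat sides in the bin. I then lowered it until it touched the toolbox floor, released it, and pushed the lid shut until it stopped moving at about 27 N.

**Last checks:**
- **Tape measure:** upright when I looked after release, its top about 71 mm above the bench (69 expected) and its middle near the box centre. I could not see it again once the lid was shut.
- **Lid:** no gap left at the stop wall.
- **Other things:** both offcuts are still in the bin and the pliers are in place. I didn't look at the flat offcut or the screwdriver again; the arm did not work near either.
- **Robot:** clear of everything, with about 0 N at the wrist.

**What failed or disagreed:**
- **First pinch missed:** the fingers closed above the knob. The real fingertips sat about 38 mm behind the reported tool point along the fingers; I measured this in the wrist depth picture and corrected for it from then on.
- **Lid start position:** the lid seems to have started about 5 mm short of fully shut, so it ended further in than it began.

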